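# Load the air drier and set its air valve

## Robot

A 7-joint arm with a two-finger parallel gripper is mounted at the origin on the work surface. World frame = base frame: x ahead of the robot, y to its left, z up, the work surface at z = 0. Lengths are in m, angles in rad, forces in N, time in s.
With the tool pointing down it reaches from about 0.4 to 0.85 m from the base axis. Payload 10.4 kg.
Tool frame: the origin (TCP) lies at the very end of the fingers, on their centre line; the grasp point (between the pads) lies 19 mm behind it; z points along the fingers, y is the line along which they close (so a half turn about z gives the same grasp; the last joint's range is limited). The gripper opens to 85 mm and grips with 20 to 120 N. Pads are 22 mm wide; open, the fingers measure 114 mm over their backs; the gripper's body (76 mm by 85 mm) begins 54 mm behind the grasp point. The pads swing forward as they close: fully open they stand 13 mm farther back than shut.
Start: joints at [-1.156, 0.332, -0.065, 1.46, 0.022, 1.35, -0.088], TCP at [0.265, 0.566, 0.207] pointing down, gripper open.
Joint ranges: [-2.6, 2.6], [-0.5, 2.12], [-1.47, 1.34], [0.16, 2.42], [-1.27, 4.41], [0.06, 2.06], [-2.6, 2.6]. Speed limits (rad/s): [2.22, 2.22, 2.79, 2.79, 3.14, 3.14, 3.14].

## Interface

Orientations are given as a unit quaternion [x, y, z, w].
In Python, from workcell import * gives the robot as it stands. The module is installed in compiled form; this text tells all that it offers.
- The arm moves only by the tool carry_out, never from a script. Its argument "motion" is a list of rows, each an object with "xyz": the shift along the tool's x, y, z in m, a list of three; "angular": the turn, a rotation vector about the tool's x, y, z in degrees, a list of three. A call has 1 to 12 rows; each row is the pose to reach, as a shift and turn from the pose commanded when the call began, along the tool's axes at that moment; what a row does not reach only later rows make up. A row lasts 1/10 s, in which the tool goes at most 50 mm and 8.59 degrees, less where a joint would pass 70% of its speed; a pose out of reach is approached as far as the arm can. A call with a gripper value outside its range is refused whole. "hand" is the opening, from 0 (shut) to 1 (fully open), set as the call begins (left out, the last holds). The fingers move at their own pace and stop on an object; "grip_force" is the grip in N (left out, the last holds). Time passes only in rows, so rows that repeat a pose let the fingers close. It gives the time, the measured TCP pose, the force, the opening and the grip force at its end, in the units of the state.
- get_obs(): the state, without advancing time (a new reading comes with each control period).
- camera(name): name is "scene" or "top" or "wrist"; returns a dict with "img" (384x512x3 uint8, red, green, blue), "fx", "fy", "cx", "cy" (pixels), "extrinsics" (4x4, takes a point from camera to world coordinates). Camera axes: x right, y up, looking along -z (the intrinsics and any distortion apply to the point x, -y, -z); pixel columns grow to the right and rows downward; lengths in m; the calibration is good to about 2 mm. The wrist camera is an equidistant fisheye: a pixel r from the principal point sees the ray r / f radians off the axis. A picture is of the moment at which its call begins. There is no depth.
- hand_in(): hands the job in; it is judged then, once.
The state is a dict: "clock": time; "joint_pos": joint angles; "joint_velocities": joint speeds; "tau": joint torques, N m; "position": TCP position; "ee_rot": TCP orientation; "ft_force": force on the tool from outside, world axes, zero at the start; "torque": the same for the moment, N m; "grip_width": opening from 0.0 (shut) to 1.0 (fully open); "grasp_force": force on a finger pad.
Only numpy, scipy, OpenCV 4.12 (cv2) and the standard library are available. Lean on these libraries where they do the work, as an engineer would, in place of code of your own. Each camera call takes 0.05 s, during which the arm holds its last target. There are 200 camera calls.

## Task

The washed connecting rods lie on the bench mixed up with spanners. First turn the drier's air valve fully shut; only then put every connecting rod into the drier's open drawer and, once they are all in, slide the drawer fully shut with the air still off, and after that open the air valve half way, the lever at 45 degrees between shut and open. Every spanner goes into the grey tool tray (at any time), and the oil bottle, piston and bolt pot stay where they stand.

Things in the scene. Friction and masses are not known exactly. Their poses are not given: they have to be found in the camera images.
- rod1: aluminium connecting rod lying flat, 122 mm long: big ring end (44 mm across, centre at x = -0.039), small ring end (28 mm across, centre at x = +0.047), both 18 mm thick, joined by a straight shank 14 mm wide, 12 mm thick. Origin on the shank at mid length, mid thickness (9 mm above its support); x along its length. 0.12 to 0.21 kg. Alike on both faces. May be absent (None).
- rod2: aluminium connecting rod lying flat, 122 mm long: big ring end (44 mm across, centre at x = -0.039), small ring end (28 mm across, centre at x = +0.047), both 18 mm thick, joined by a straight shank 14 mm wide, 12 mm thick. Origin on the shank at mid length, mid thickness (9 mm above its support); x along its length. 0.12 to 0.21 kg. Alike on both faces. May be absent (None).
- rod3: aluminium connecting rod lying flat, 122 mm long: big ring end (44 mm across, centre at x = -0.039), small ring end (28 mm across, centre at x = +0.047), both 18 mm thick, joined by a straight shank 14 mm wide, 12 mm thick. Origin on the shank at mid length, mid thickness (9 mm above its support); x along its length. 0.12 to 0.21 kg. Alike on both faces. May be absent (None).
- spanner1: bright steel spanner lying flat, 160 mm long, 10 mm thick: ring end (32 mm across) at -x, open two-pronged jaw (32 mm across) at +x, shank 13 mm wide, 9 mm thick. Origin on the shank at mid length, mid thickness (5 mm above its support); x along its length. 0.10 to 0.17 kg. Alike on both faces. May be absent (None).
- spanner2: bright steel spanner lying flat, 160 mm long, 10 mm thick: ring end (32 mm across) at -x, open two-pronged jaw (32 mm across) at +x, shank 13 mm wide, 9 mm thick. Origin on the shank at mid length, mid thickness (5 mm above its support); x along its length. 0.10 to 0.17 kg. Alike on both faces. May be absent (None).
- spanner3: bright steel spanner lying flat, 160 mm long, 10 mm thick: ring end (32 mm across) at -x, open two-pronged jaw (32 mm across) at +x, shank 13 mm wide, 9 mm thick. Origin on the shank at mid length, mid thickness (5 mm above its support); x along its length. 0.10 to 0.17 kg. Alike on both faces. May be absent (None).
- tray: grey open tool tray fixed to the bench, outside 220 (x) by 180 (y) by 40 mm high, walls and floor 5 mm. Origin under its centre on the bench; z up.
- tray_in (a point): centre of the tray's inner floor, 5 mm above the bench; axes as the tray's. The floor is 210 mm along x by 170 mm along y.
- drier: blue drying cabinet fixed to the bench, 280 deep (x) by 270 wide (y) by 100 mm high, drawer in its front (-x) face, air pipe and ball valve on its roof. Origin under its centre on the bench; its x points away from the drawer front (drawer opens to -x), y to the left seen from the robot. The front edge of its roof is at x = -0.125 in this frame.
- drier_drawer0 (a joint): how far the drawer is open: 0 = fully shut, up to 0.198 m. It slides along the drier's -x with light friction (1 N) and stays where it is left. Its front panel (15 mm thick, 264 mm wide, top edge about 86 mm above the bench) carries a bar handle.
- drier_drawer0_handle (a point): middle of the drawer's horizontal bar handle (120 mm long along y, 10 mm thick or so), 35 mm in front of the front panel, about 62 mm above the bench. Axes as the drier's. Pushing on the bar towards the drier's +x slides the drawer shut.
- drawer_floor (a point): centre of the drawer's inner floor, 22 mm above the bench, moving with the drawer; axes as the drier's. Floor 235 mm (x) by 228 mm (y), side walls 56 mm high above it, 6 mm thick. With the drawer open only the part in front of the cabinet's roof edge (about 160 to 180 mm) is open from above.
- valve (a joint): angle of the ball valve's lever in rad: 0 = shut (lever across the pipe, pointing to the drier's -x, at a stop), pi/2 = fully open (lever along the pipe, pointing to the drier's -y, at a stop). Opens anticlockwise seen from above; stays where it is left (friction torque 0.15 N m).
- valve_axis (a point): on the vertical turning axis of the valve, 166 mm above the bench, at x = -0.04, y = +0.04 in the drier's frame. Its frame turns with the lever: the lever runs along its -x, z up.
- lever_grip (a point): middle of the lever's black sleeve, 66 mm from the turning axis, 166 mm above the bench. The sleeve is 60 mm long (34 to 94 mm from the axis), 14 mm wide, 20 mm high (156 to 176 mm above the bench); the pipe below it reaches up to 135 mm, its fitting near the axis to 146 mm.
- oil_bottle: grey closed oil bottle, standing loose, 64 mm across, 170 mm high; origin at the centre of its underside. Leave alone.
- piston: aluminium piston standing loose, 52 mm across, 52 mm high; origin at the centre of its underside. Leave alone.
- bolt_pot: dark steel open pot with two side handles, standing loose, 80 mm across, 60 mm high; origin at the centre of its underside. Leave alone.
Mind the look-alikes: they are no part of the job. What is shaped like the spanner2 but blue is not meant.

How it is judged:
By the outcome, as a careful person would: the job done as asked, in the order asked, and still so for the second after the job is handed in, with the robot touching nothing.
Of rod1, rod2, rod3, spanner1, spanner2, spanner3 only 4 to 5 are there at a start; the rules pass over those that are not, and their reading is None.
At some moment in a run one of rod1, rod2, rod3, spanner1, spanner2, spanner3 may be knocked a few centimetres aside while the robot is not near it.
Once in a run the grip may slacken for a moment while it holds something.
It also fails if it takes over 210 s, if anything falls off the work surface, if the arm or the gripper's body presses on something with over 40 N, if the wrist force passes 120 N, or if a joint passes its speed limit or range.

## Working session

There is one attempt and no reset: what is moved stays moved. The work goes in short steps, Python scripts to look and compute and a tool call to move; the robot and the scene stay as the last step left them, time stands still between calls to the robot, and variables do not carry over. Pictures are saved under pics/ and viewed, at most 14 in all, crops included, and the job is handed in when it is done.

Besides the shell and the picture viewer there is one more tool, called after "Request:" as name(argument=value, ...), one argument or row to a line, values as JSON. carry_out: Moves the arm, as the interface text tells. Its arguments: {"type":"object","properties":{"motion":{"type":"array"},"hand":{"type":"number"},"grip_force":{"type":"number"}},"required":["motion"]}

```bash
mkdir -p pics; cat > h.py <<'E'
from workcell import *
import numpy as np, cv2
from scipy.spatial.transform import Rotation as R
def snap(n,f):
    c=camera(n); cv2.imwrite('pics/%s.png'%f,c['img'][:,:,::-1]); np.savez('pics/%s.npz'%f,**c); return c
def ray(c,u,v):
    x=(u-c['cx'])/c['fx'];y=(v-c['cy'])/c['fy'];E=np.array(c['extrinsics'])
    return E[:3,3],E[:3,:3]@np.array([x,-y,-1.])
def onz(c,u,v,z):
    o,d=ray(c,u,v); return o+d*(z-o[2])/d[2]
def proj(c,p):
    E=np.array(c['extrinsics']);q=E[:3,:3].T@(np.array(p)-E[:3,3]);return c['cx']+c['fx']*q[0]/-q[2],c['cy']-c['fy']*q[1]/-q[2]
E
python3 - <<'E'
from h import *
for n in('top','scene'):
    c=snap(n,n+'0'); print(n,c['fx'],c['cx'],c['cy'],np.round(c['extrinsics'],3).tolist())
    cv2.imwrite('pics/%s0b.png'%n,cv2.resize(c['img'][:,:,::-1],(800,600),interpolation=cv2.INTER_CUBIC))
print(get_obs())
E
```

```text
top 378.2945423917305 258.428826975093 194.46038217119536 [[-0.021, 0.995, -0.1, 0.381], [-0.999, -0.024, -0.028, -0.051], [-0.03, 0.099, 0.995, 1.138], [0.0, 0.0, 0.0, 1.0]]
scene 382.9652202013438 259.27315038894506 195.15738086402376 [[0.184, -0.56, 0.808, 1.424], [0.983, 0.11, -0.149, -0.2], [-0.005, 0.821, 0.571, 0.774], [0.0, 0.0, 0.0, 1.0]]
{'clock': 0.1, 'joint_pos': array([-1.15559128,  0.33282691, -0.0646929 ,  1.4608503 ,  0.02159111,
        1.34992073, -0.08849614]), 'joint_velocities': array([ 0.00076372, -0.00330339,  0.00030306, -0.00163588,  0.00046658,
        0.00042085,  0.00254678]), 'tau': array([ 1.75157536e-03, -6.26738477e+01,  4.94007894e-02, -3.92428172e+01,
        1.64443877e-02,  7.02273523e-03, -1.57996487e-05]), 'position': array([0.26481788, 0.56571253, 0.20628747]), 'ee_rot': array([ 2.17151460e-01,  9.76137702e-01, -6.44763228e-04, -1.16202574e-04]), 'ft_force': array([ 0.63109449,  0.14915855, -0.86799119]), 'torque': array([-0.0134583 , -0.00695285, -0.00997955]), 'grasp_force': 0.0, 'grip_width': 1.002143593613653}
```

View pics/top0b.png

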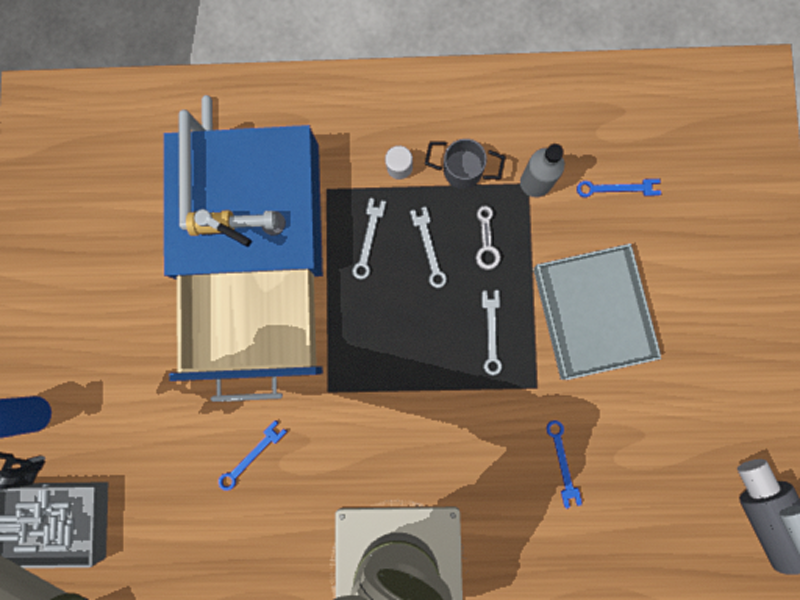

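View pics/scene0b.png

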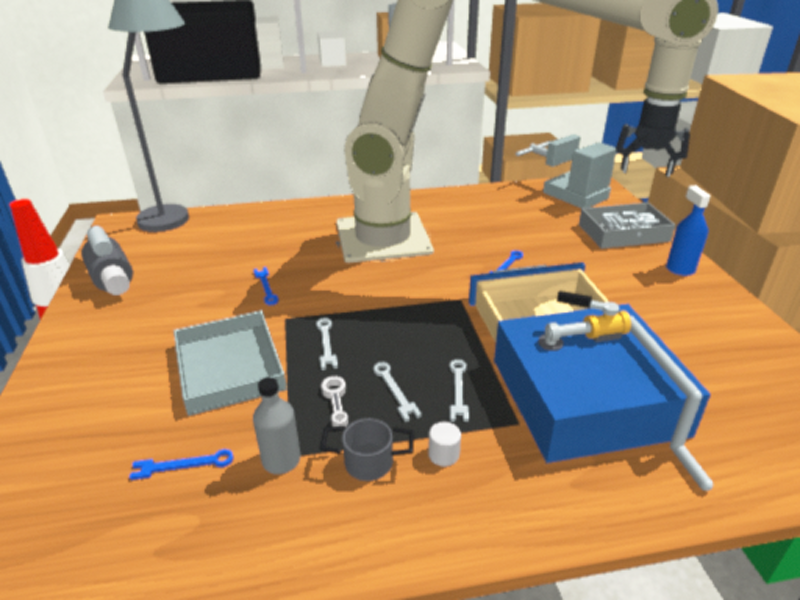

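The top view (800-px scale) shows one rod at (487,238), a bright ring at each end. It also shows three bright steel spanners at (370,240), (428,245) and (490,332). The three blue look-alikes at (620,187), (253,455) and (563,463) are not meant. The lever points to about (250,243), so the valve is partly open. The tray is at (600,312) and the drawer at (245,320). Next I'll measure these and confirm with one crop.

```bash
cat > meas.py <<'E'
from h import *
def parts(c,roi=None):
    """bright low-saturation blobs -> centre, long axis angle, wide-end info"""
    h=cv2.cvtColor(c['img'],cv2.COLOR_RGB2HSV); m=((h[...,1]<45)&(h[...,2]>125)).astype(np.uint8)
    if roi: k=np.zeros_like(m);k[roi[1]:roi[3],roi[0]:roi[2]]=1;m*=k
    out=[]
    for q in cv2.findContours(m,cv2.RETR_EXTERNAL,cv2.CHAIN_APPROX_NONE)[0]:
        a=cv2.contourArea(q)
        if a<100: continue
        r=cv2.minAreaRect(q); out.append((a,r,q))
    return out
E
python3 - <<'E'
from meas import *
c=dict(np.load('pics/top0.npz'))
for a,r,q in parts(c,(212,122,345,252)):
    b=cv2.boxPoints(r); P=np.array([onz(c,*p,.012) for p in b]); e1=P[1]-P[0];e2=P[2]-P[1]
    L,W=max((e1,e2),key=np.linalg.norm),min((e1,e2),key=np.linalg.norm)
    print(np.round(r[0]),a,'ctr',P.mean(0).round(3),'L %.3f W %.3f ang %.1f'%(np.linalg.norm(L),np.linalg.norm(W),np.degrees(np.arctan2(L[1],L[0]))%180))
h=cv2.cvtColor(c['img'],cv2.COLOR_RGB2HSV)
# lever
m=(h[...,2]<60).astype(np.uint8);k=np.zeros_like(m);k[125:170,125:172]=1;m*=k
for q in cv2.findContours(m,0,1)[0]:
    if cv2.contourArea(q)>20:
        b=cv2.boxPoints(cv2.minAreaRect(q)); print('lever',b.round(1).tolist(),[onz(c,*p,.176).round(3).tolist() for p in b])
# roof: blue
m=((h[...,0]>100)&(h[...,0]<125)&(h[...,1]>120)&(h[...,2]>120)).astype(np.uint8);k=np.zeros_like(m);k[70:250,95:215]=1;m*=k
for q in cv2.findContours(m,0,1)[0]:
    if cv2.contourArea(q)>60:
        b=cv2.approxPolyDP(q,3,True)[:,0]; print('blue',b.tolist(),[onz(c,*map(float,p),.1)[:2].round(3).tolist() for p in b])
# tray rim
for p in [(537,265),(631,244),(661,356),(567,379)]: print('tray',onz(c,p[0]*.64,p[1]*.64,.04)[:2].round(3))
im=c['img'][:,:,::-1]
A=cv2.resize(im[70:260,90:240],(600,600*190//150)[:2] if 0 else (470,595),interpolation=cv2.INTER_CUBIC)
B=cv2.resize(im[120:250,215:345],(330,330),interpolation=cv2.INTER_CUBIC)
o=np.zeros((600,800,3),np.uint8);o[:595,:470]=A;o[:330,470:]=B;cv2.imwrite('pics/crop1.png',o)
E
```

```text
[314. 212.] 265.5 ctr [ 0.437 -0.184  0.012] L 0.158 W 0.030 ang 179.2
[274. 159.] 246.5 ctr [ 0.603 -0.069  0.012] L 0.157 W 0.032 ang 13.8
[312. 152.] 290.0 ctr [ 0.621 -0.184  0.012] L 0.119 W 0.042 ang 177.9
[236. 153.] 243.0 ctr [0.624 0.047 0.012] L 0.159 W 0.032 ang 166.5
lever [[138.6999969482422, 146.3000030517578], [141.0, 142.1999969482422], [160.89999389648438, 153.5], [158.5, 157.60000610351562]] [[0.612, 0.286, 0.176], [0.623, 0.28, 0.176], [0.591, 0.228, 0.176], [0.581, 0.234, 0.176]]
blue [[197, 80], [131, 84], [132, 133], [185, 134], [186, 143], [180, 149], [184, 151], [179, 157], [160, 147], [155, 149], [162, 154], [159, 158], [143, 150], [121, 151], [116, 147], [113, 85], [105, 85], [105, 175], [200, 171]] [[0.818, 0.147], [0.813, 0.337], [0.669, 0.333], [0.662, 0.182], [0.636, 0.179], [0.619, 0.196], [0.613, 0.185], [0.596, 0.199], [0.626, 0.252], [0.621, 0.267], [0.606, 0.247], [0.595, 0.255], [0.619, 0.301], [0.618, 0.363], [0.63, 0.378], [0.812, 0.39], [0.812, 0.413], [0.551, 0.408], [0.555, 0.14]]
tray [ 0.558 -0.27 ]
tray [ 0.593 -0.446]
tray [ 0.385 -0.488]
tray [ 0.346 -0.316]
```

View pics/crop1.png

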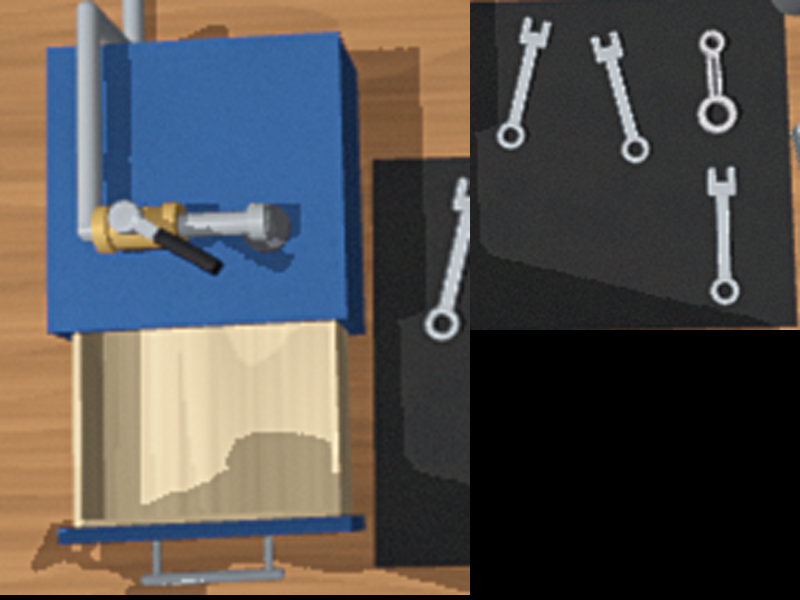

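The crop confirms it: the rod, with its solid ring ends, is at (712,80), and the three steel spanners with open jaws are the other pieces on the mat. Valve axis ≈ (0.636, 0.314), lever about 58° open, drier yaw ≈ 1.2°. Shutting the valve comes first.

```bash
cat > go.py <<'E'
# usage: go.py x,y,z,yawY ...  -> shift/turn from the present pose (tool down, tool y at world yaw, nearest half turn unless 'f' given)
import sys; from h import *
o=get_obs(); p=o['position'];q=R.from_quat(o['ee_rot']);M=q.as_matrix()
print('t',o['clock'],'p',p.round(4),'yawY %.1f'%np.degrees(np.arctan2(M[1,1],M[0,1])),'F',o['ft_force'].round(1),'grip',round(o['grip_width'],3),o['grasp_force'],'j1 %.2f j7 %.2f'%(o['joint_pos'][0],o['joint_pos'][6]))
cur=np.degrees(np.arctan2(M[1,1],M[0,1]))
for a in sys.argv[1:]:
    f=a.endswith('f'); x,y,z,w=map(float,a.strip('f').split(','))
    if not f: w=cur+(w-cur+90)%180-90
    yy=np.array([np.cos(np.radians(w)),np.sin(np.radians(w)),0]);zz=np.array([0,0,-1.]);T=np.c_[np.cross(yy,zz),yy,zz]
    print(a,'xyz',(M.T@(np.array([x,y,z])-p)).round(3).tolist(),'ang',np.degrees((q.inv()*R.from_matrix(T)).as_rotvec()).round(1).tolist(), 'yaw %.0f'%w)
E
python3 - <<'E'
import numpy as np
a=np.array([.636,.314])
for v in(58,40,20,0,-3,45):
    d=np.radians(181.2+v); print(v,(a+.07*np.array([np.cos(d),np.sin(d)])).round(3),91.2+v)
E
python3 go.py .265,.566,.26,148.8 .600,.254,.25,148.8 .600,.254,.147,148.8
```

```text
58 [0.6   0.254] 149.2
40 [0.583 0.268] 131.2
20 [0.571 0.289] 111.2
0 [0.566 0.313] 91.2
-3 [0.566 0.316] 88.2
45 [0.588 0.263] 136.2
t 0.1 p [0.2648 0.5657 0.2063] yawY 64.9 F [ 0.6  0.1 -0.9] grip 1.002 0.0 j1 -1.16 j7 -0.09
.265,.566,.26,148.8 xyz [-0.0, 0.0, -0.054] ang [-0.1, -0.1, -83.9] yaw 149
.600,.254,.25,148.8 xyz [-0.436, -0.14, -0.044] ang [-0.1, -0.1, -83.9] yaw 149
.600,.254,.147,148.8 xyz [-0.436, -0.14, 0.059] ang [-0.1, -0.1, -83.9] yaw 149
```

Request:
carry_out(
  motion=[
    {"xyz":[0,0,-0.05],"angular":[0,0,-8]},
    {"xyz":[-0.436,-0.14,-0.044],"angular":[0,0,-84]},
    {"xyz":[-0.436,-0.14,-0.044],"angular":[0,0,-84]},
    {"xyz":[-0.436,-0.14,-0.044],"angular":[0,0,-84]},
    {"xyz":[-0.436,-0.14,-0.044],"angular":[0,0,-84]},
    {"xyz":[-0.436,-0.14,-0.044],"angular":[0,0,-84]},
    {"xyz":[-0.436,-0.14,-0.044],"angular":[0,0,-84]},
    {"xyz":[-0.436,-0.14,-0.044],"angular":[0,0,-84]},
    {"xyz":[-0.436,-0.14,-0.044],"angular":[0,0,-84]},
    {"xyz":[-0.436,-0.14,-0.044],"angular":[0,0,-84]},
    {"xyz":[-0.436,-0.14,-0.044],"angular":[0,0,-84]},
    {"xyz":[-0.436,-0.14,-0.044],"angular":[0,0,-84]},
  ],
  hand=1,
)

```text
clock: 1.3
position: [0.6038, 0.2483, 0.2498]
ee_rot: [-0.489, 0.872, -0.001, -0.001]
ft_force: [-0.4, -0.7, 0.0]
grip_width: 1.003
grasp_force: 0.0
```

```bash
python3 go.py .600,.254,.25,148.8 .600,.254,.147,148.8; python3 - <<'E'
from h import *
c=snap('wrist','w1')
E
```

```text
t 1.3 p [0.6038 0.2483 0.2498] yawY 148.5 F [-0.4 -0.7  0. ] grip 1.003 0.0 j1 -0.48 j7 2.14
.600,.254,.25,148.8 xyz [-0.003, 0.006, -0.0] ang [-0.1, -0.2, -0.3] yaw 149
.600,.254,.147,148.8 xyz [-0.003, 0.006, 0.103] ang [-0.1, -0.2, -0.3] yaw 149
```

View pics/w1.png

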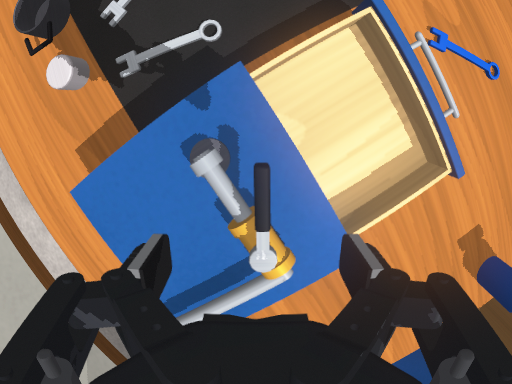

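The lever, at (262,195), is vertical in the wrist picture and centred between the fingers at (165,260) and (345,260). Going down to grip it.

Request:
carry_out(
  motion=[
    {"xyz":[-0.003,0.006,0.04],"angular":[0,0,0]},
    {"xyz":[-0.003,0.006,0.08],"angular":[0,0,0]},
    {"xyz":[-0.003,0.006,0.103],"angular":[0,0,0]},
    {"xyz":[-0.003,0.006,0.103],"angular":[0,0,0]},
    {"xyz":[-0.003,0.006,0.103],"angular":[0,0,0]},
  ],
)

```text
clock: 1.85
position: [0.5965, 0.2612, 0.1488]
ee_rot: [-0.492, 0.87, 0.0, 0.0]
ft_force: [-0.0, -0.2, -0.1]
grip_width: 1.001
grasp_force: 0.0
```

Request:
carry_out(
  motion=[
    {"xyz":[0,0,0],"angular":[0,0,0]},
    {"xyz":[0,0,0],"angular":[0,0,0]},
    {"xyz":[0,0,0],"angular":[0,0,0]},
    {"xyz":[0,0,0],"angular":[0,0,0]},
    {"xyz":[0,0,0],"angular":[0,0,0]},
    {"xyz":[0,0,0],"angular":[0,0,0]},
    {"xyz":[0,0,0],"angular":[0,0,0]},
    {"xyz":[0,0,0],"angular":[0,0,0]},
  ],
  hand=0,
  grip_force=25,
)

```text
clock: 2.65
position: [0.5978, 0.2595, 0.1487]
ee_rot: [-0.491, 0.871, -0.0, 0.001]
ft_force: [3.2, -3.6, 4.9]
grip_width: 0.153
grasp_force: 24.6
```

```bash
python3 go.py .590,.2617,.147,138.2 .583,.268,.147,131.2 .576,.278,.147,121.2 .571,.289,.147,111.2 .567,.301,.147,101.2 .566,.313,.147,91.2 .566,.316,.147,88.2
```

```text
t 2.65 p [0.5978 0.2595 0.1487] yawY 148.9 F [ 3.2 -3.6  4.9] grip 0.153 24.642742136566085 j1 -0.49 j7 2.12
.590,.2617,.147,138.2 xyz [0.002, 0.008, 0.002] ang [-0.1, 0.1, 10.7] yaw 138
.583,.268,.147,131.2 xyz [0.0, 0.017, 0.002] ang [-0.1, 0.1, 17.7] yaw 131
.576,.278,.147,121.2 xyz [-0.005, 0.028, 0.002] ang [-0.1, 0.1, 27.7] yaw 121
.571,.289,.147,111.2 xyz [-0.011, 0.038, 0.002] ang [-0.1, 0.1, 37.7] yaw 111
.567,.301,.147,101.2 xyz [-0.02, 0.048, 0.002] ang [-0.1, 0.1, 47.7] yaw 101
.566,.313,.147,91.2 xyz [-0.029, 0.055, 0.002] ang [-0.0, 0.1, 57.7] yaw 91
.566,.316,.147,88.2 xyz [-0.032, 0.056, 0.002] ang [-0.0, 0.1, 60.7] yaw 88
```

Request:
carry_out(
  motion=[
    {"xyz":[-0.001,0.009,0],"angular":[0,0,8]},
    {"xyz":[-0.003,0.018,0],"angular":[0,0,16]},
    {"xyz":[-0.006,0.027,0],"angular":[0,0,24]},
    {"xyz":[-0.01,0.035,0],"angular":[0,0,32]},
    {"xyz":[-0.015,0.042,0],"angular":[0,0,40]},
    {"xyz":[-0.022,0.049,0],"angular":[0,0,48]},
    {"xyz":[-0.028,0.054,0],"angular":[0,0,54]},
    {"xyz":[-0.028,0.054,0],"angular":[0,0,54]},
  ],
)

```text
clock: 3.45
position: [0.5686, 0.3116, 0.1488]
ee_rot: [-0.04, 0.999, -0.0, 0.003]
ft_force: [15.0, -1.4, -1.1]
grip_width: 0.149
grasp_force: 25.1
```

```bash
python3 go.py
```

```text
t 3.45 p [0.5686 0.3116 0.1488] yawY 94.6 F [15.  -1.4 -1.1] grip 0.149 25.13298511505127 j1 -0.68 j7 1.12
```

Request:
carry_out(
  motion=[
    {"xyz":[0.001,0.003,0],"angular":[0,0,3]},
    {"xyz":[0.002,0.006,0],"angular":[0,0,5]},
    {"xyz":[0.002,0.009,0],"angular":[0,0,5]},
    {"xyz":[0.002,0.009,0],"angular":[0,0,5]},
  ],
)

```text
clock: 3.85
position: [0.5677, 0.3132, 0.1487]
ee_rot: [0.004, 1.0, -0.004, 0.003]
ft_force: [16.0, -18.8, 4.3]
grip_width: 0.149
grasp_force: 25.8
```

```bash
python3 go.py
```

```text
t 3.85 p [0.5677 0.3132 0.1487] yawY 89.5 F [ 16.  -18.8   4.3] grip 0.149 25.788362324237823 j1 -0.70 j7 1.02
```

Request:
carry_out(
  motion=[
    {"xyz":[0,0.005,0],"angular":[0,0,4]},
    {"xyz":[0,0.005,0],"angular":[0,0,4]},
    {"xyz":[0,0.005,0],"angular":[0,0,4]},
    {"xyz":[0,0.005,0],"angular":[0,0,4]},
    {"xyz":[0,0.005,0],"angular":[0,0,4]},
    {"xyz":[0,0.005,-0.04],"angular":[0,0,2]},
    {"xyz":[0,0.005,-0.08],"angular":[0,0,0]},
    {"xyz":[0,0.005,-0.1],"angular":[0,0,0]},
  ],
  hand=1,
)

```text
clock: 4.65
position: [0.5629, 0.3266, 0.2519]
ee_rot: [-0.0, 1.0, 0.001, 0.002]
ft_force: [0.8, 0.1, 0.2]
grip_width: 0.996
grasp_force: 0.0
```

```bash
python3 go.py .623,-.184,.25,87.9 .623,-.184,.08,87.9
```

```text
t 4.65 p [0.5629 0.3266 0.2519] yawY 90.0 F [0.8 0.1 0.2] grip 0.996 0.0 j1 -0.71 j7 1.01
.623,-.184,.25,87.9 xyz [-0.06, -0.511, 0.001] ang [0.2, 0.2, 2.1] yaw 88
.623,-.184,.08,87.9 xyz [-0.059, -0.511, 0.171] ang [0.2, 0.2, 2.1] yaw 88
```

Request:
carry_out(
  motion=[
    {"xyz":[-0.06,-0.511,0],"angular":[0,0,2]},
    {"xyz":[-0.06,-0.511,0],"angular":[0,0,2]},
    {"xyz":[-0.06,-0.511,0],"angular":[0,0,2]},
    {"xyz":[-0.06,-0.511,0],"angular":[0,0,2]},
    {"xyz":[-0.06,-0.511,0],"angular":[0,0,2]},
    {"xyz":[-0.06,-0.511,0],"angular":[0,0,2]},
    {"xyz":[-0.06,-0.511,0.02],"angular":[0,0,2]},
    {"xyz":[-0.06,-0.511,0.03],"angular":[0,0,2]},
    {"xyz":[-0.06,-0.511,0.07],"angular":[0,0,2]},
    {"xyz":[-0.06,-0.511,0.1],"angular":[0,0,2]},
    {"xyz":[-0.06,-0.511,0.12],"angular":[0,0,2]},
    {"xyz":[-0.06,-0.511,0.12],"angular":[0,0,2]},
  ],
)

```text
clock: 5.85
position: [0.6184, -0.1886, 0.123]
ee_rot: [0.02, 1.0, -0.0, -0.003]
ft_force: [-0.6, 0.5, 0.1]
grip_width: 1.001
grasp_force: 0.0
```

```bash
python3 go.py .623,-.184,.07,87.9 .623,-.184,.004,87.9; python3 - <<'E'
from h import *
w=snap('wrist','w2'); t=snap('top','t2')
cv2.imwrite('pics/w2t2.png',np.vstack([np.hstack([cv2.resize(w['img'],(400,300)),cv2.resize(t['img'],(400,300))]),
 np.hstack([cv2.resize(t['img'][120:180,110:210],(500,300),interpolation=cv2.INTER_CUBIC),np.zeros((300,300,3),np.uint8)])])[:,:,::-1])
E
```

```text
t 5.85 p [ 0.6184 -0.1886  0.123 ] yawY 87.7 F [-0.6  0.5  0.1] grip 1.001 0.0 j1 -0.07 j7 1.88
.623,-.184,.07,87.9 xyz [-0.005, 0.005, 0.053] ang [-0.0, -0.4, -0.2] yaw 88
.623,-.184,.004,87.9 xyz [-0.005, 0.005, 0.119] ang [-0.0, -0.4, -0.2] yaw 88
```

View pics/w2t2.png

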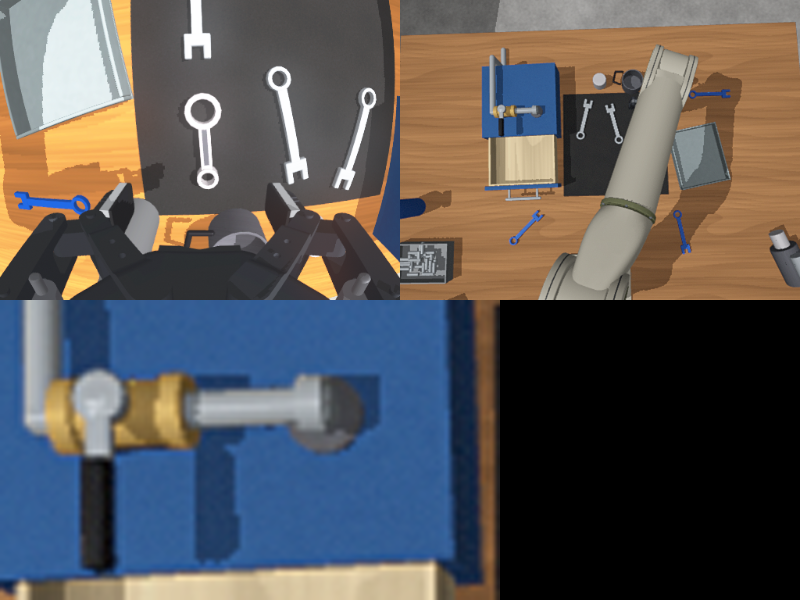

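Lever is shut, pointing straight towards the robot at (97,510). The rod is at (205,140) in the wrist panel, between the fingers. The bottle stands close to the left finger, so I'll check the clearance first.

```bash
python3 - <<'E'
from h import *
c=dict(np.load('pics/top0.npz'));s=dict(np.load('pics/scene0.npz'))
print('cap top',onz(c,553*.64,153*.64,.17).round(3),'cap scene',onz(s,268*.64,387*.64,.17).round(3))
print('base low',onz(c,540*.64,195*.64,.0).round(3))
for n,p in(('potrim',(465,161)),('pothandle',(435,153)),):print(n,onz(c,p[0]*.64,p[1]*.64,.055).round(3))
print('handle',onz(c,248*.64,397*.64,.062).round(3),'bar L/R',onz(c,213*.64,400*.64,.062).round(3),onz(c,282*.64,395*.64,.062).round(3))
print('panel top edge',onz(c,172*.64,378*.64,.086).round(3),onz(c,320*.64,370*.64,.086).round(3))
E
```

```text
cap top [ 0.726 -0.279  0.17 ] cap scene [ 0.74  -0.281  0.17 ]
base low [ 0.703 -0.29   0.   ]
potrim [ 0.757 -0.141  0.055]
pothandle [ 0.775 -0.085  0.055]
handle [0.326 0.266 0.062] bar L/R [0.322 0.33  0.062] [0.329 0.204 0.062]
panel top edge [0.364 0.396 0.086] [0.372 0.13  0.086]
```

Request:
carry_out(
  motion=[
    {"xyz":[0,0,0.05],"angular":[0,0,0]},
    {"xyz":[0,0,0.09],"angular":[0,0,0]},
    {"xyz":[0,0,0.11],"angular":[0,0,0]},
    {"xyz":[0,0,0.124],"angular":[0,0,0]},
    {"xyz":[0,0,0.127],"angular":[0,0,0]},
    {"xyz":[0,0,0.127],"angular":[0,0,0]},
  ],
)

```text
clock: 6.55
position: [0.6228, -0.1846, 0.0024]
ee_rot: [0.018, 1.0, 0.0, 0.001]
ft_force: [0.2, 0.2, -0.3]
grip_width: 1.0
grasp_force: 0.0
```

Request:
carry_out(
  motion=[
    {"xyz":[0,0,0],"angular":[0,0,0]},
    {"xyz":[0,0,0],"angular":[0,0,0]},
    {"xyz":[0,0,0],"angular":[0,0,0]},
    {"xyz":[0,0,0],"angular":[0,0,0]},
    {"xyz":[0,0,0],"angular":[0,0,0]},
    {"xyz":[0,0,0],"angular":[0,0,0]},
    {"xyz":[0,0,0],"angular":[0,0,0]},
    {"xyz":[0,0,0],"angular":[0,0,0]},
  ],
  hand=0,
  grip_force=50,
)

```text
clock: 7.35
position: [0.6216, -0.1853, 0.0009]
ee_rot: [0.018, 1.0, 0.0, -0.0]
ft_force: [0.3, 0.4, -0.5]
grip_width: 0.004
grasp_force: 0.0
```

Request:
carry_out(
  motion=[
    {"xyz":[0,0,-0.03],"angular":[0,0,0]},
    {"xyz":[0,0,-0.08],"angular":[0,0,0]},
    {"xyz":[0,0,-0.13],"angular":[0,0,0]},
    {"xyz":[0,0,-0.16],"angular":[0,0,0]},
    {"xyz":[0,0,-0.16],"angular":[0,0,0]},
  ],
)

```text
clock: 7.85
position: [0.624, -0.1863, 0.1665]
ee_rot: [0.018, 1.0, -0.001, 0.004]
ft_force: [-0.5, -0.4, 0.1]
grip_width: 0.0
grasp_force: 0.0
```

```bash
python3 go.py .465,.277,.17,90.5 .465,.277,.034,90.5; python3 - <<'E'
from h import *
snap('wrist','w3')
E
```

```text
t 7.85 p [ 0.624  -0.1863  0.1665] yawY 87.9 F [-0.5 -0.4  0.1] grip 0.0 0.0 j1 -0.08 j7 1.87
.465,.277,.17,90.5 xyz [0.176, 0.457, -0.005] ang [-0.1, 0.5, -2.6] yaw 90
.465,.277,.034,90.5 xyz [0.177, 0.457, 0.131] ang [-0.1, 0.5, -2.6] yaw 90
```

View pics/w3.png

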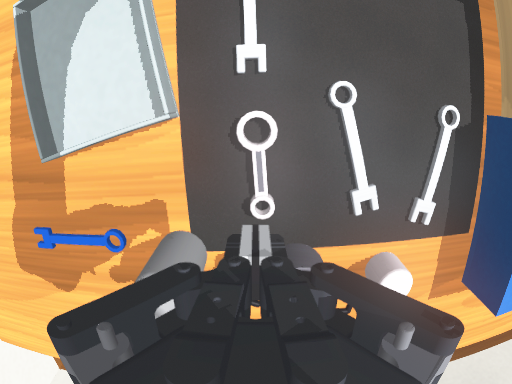

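The gripper closed on nothing. The rod is still lying there, big ring at (257,131) and small ring at (262,205), nearer the base than where I closed. Locating the parts with the wrist fisheye.

```bash
cat >> h.py <<'E'
def wz(c,u,v,z):
    x=u-c['cx'];y=v-c['cy'];r=np.hypot(x,y)+1e-9;t=np.hypot(x/c['fx'],y/c['fy']);E=np.array(c['extrinsics'])
    d=E[:3,:3]@np.array([np.sin(t)*x/r,-np.sin(t)*y/r,-np.cos(t)]);o=E[:3,3];return o+d*(z-o[2])/d[2]
E
python3 - <<'E'
from h import *
c=dict(np.load('pics/w3.npz')); print(c['fx'],np.round(c['extrinsics'],3).tolist())
for n,p,z in(('big',(257,131),.018),('small',(262,205),.018),('s1jaw',(250,60),.01),('s2ring',(343,95),.01),('s2jaw',(364,202),.01),('s3ring',(449,117),.01),('s3jaw',(423,213),.01)): print(n,wz(c,*p,z).round(3))
E
```

```text
297.3186396354542 [[0.036, -0.96, -0.278, 0.553], [0.999, 0.034, 0.012, -0.183], [-0.002, -0.278, 0.961, 0.333], [0.0, 0.0, 0.0, 1.0]]
big [ 0.58  -0.183  0.018]
small [ 0.663 -0.18   0.018]
s1jaw [ 0.503 -0.188  0.01 ]
s2ring [ 0.542 -0.087  0.01 ]
s2jaw [ 0.667 -0.057  0.01 ]
s3ring [0.561 0.058 0.01 ]
s3jaw [0.687 0.03  0.01 ]
```

```bash
python3 - <<'E'
from h import *
for f in('w2','w3'):
    c=dict(np.load('pics/%s.npz'%f)); h=cv2.cvtColor(c['img'],cv2.COLOR_RGB2HSV); m=((h[...,1]<45)&(h[...,2]>125)).astype(np.uint8)
    for q in cv2.findContours(m,0,1)[0]:
        (u,v),(a,b),_=cv2.minAreaRect(q)
        if cv2.contourArea(q)>400 and 225<u<300 and 100<v<240:
            P=np.array([wz(c,*map(float,p[0]),.012)[:2] for p in q]);r=cv2.minAreaRect(P.astype(np.float32));print(f,(u,v),np.round(r,4) if 0 else r)
t=camera('top');s=camera('scene')
im=np.vstack([cv2.resize(s['img'][180:320,150:310],(686,600))])
cv2.imwrite('pics/s3.png',im[:,:,::-1]); np.savez('pics/s3.npz',**s)
E
```

```text
w2 (259.5, 180.0) ((0.6199733018875122, -0.18495292961597443), (0.04417882859706879, 0.12281569093465805), 87.13924407958984)
w3 (256.5, 164.5) ((0.6200903654098511, -0.18520276248455048), (0.044248320162296295, 0.12383905053138733), 87.39468383789062)
```

View pics/s3.png

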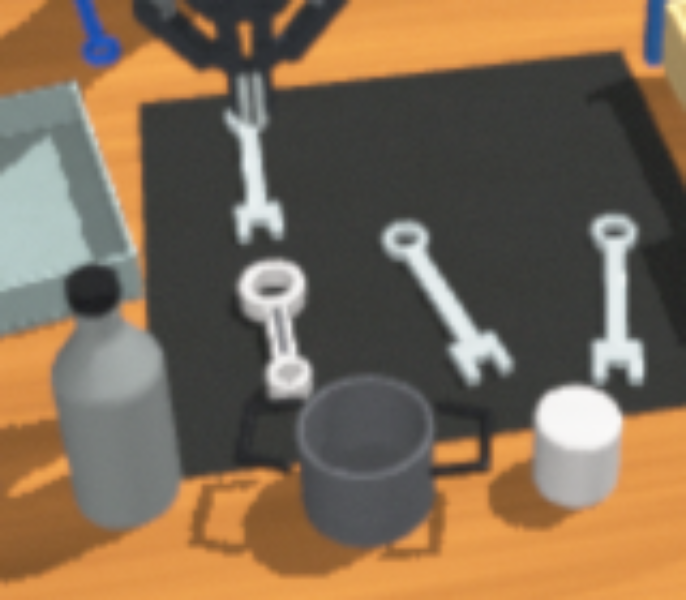

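The rod lies exactly where it was, at (0.620, −0.185), so the fingers closed without catching it. I'll go down again and close in stages, checking the reading each time.

Request:
carry_out(
  motion=[
    {"xyz":[0,0,0],"angular":[0,0,0]},
    {"xyz":[0,0,0],"angular":[0,0,0]},
    {"xyz":[0,0,0],"angular":[0,0,0]},
    {"xyz":[0,0,0],"angular":[0,0,0]},
    {"xyz":[0,0,0],"angular":[0,0,0]},
    {"xyz":[0,0,0.05],"angular":[0,0,0]},
    {"xyz":[0,0,0.1],"angular":[0,0,0]},
    {"xyz":[0,0,0.14],"angular":[0,0,0]},
    {"xyz":[0,0,0.158],"angular":[0,0,0]},
    {"xyz":[0,0,0.16],"angular":[0,0,0]},
    {"xyz":[0,0,0.16],"angular":[0,0,0]},
  ],
  hand=0.4,
)

```text
clock: 9.1
position: [0.6219, -0.1855, 0.0014]
ee_rot: [0.018, 1.0, -0.0, 0.0]
ft_force: [-0.1, -0.1, 0.6]
grip_width: 0.399
grasp_force: 0.0
```

```bash
python3 go.py .620,-.185,.003,87.3;python3 - <<'E'
from h import *
w=snap('wrist','w4');cv2.imwrite('pics/w4b.png',cv2.resize(w['img'][100:290,130:390],(780,570),interpolation=cv2.INTER_CUBIC)[:,:,::-1])
E
```

```text
t 9.1 p [ 0.6219 -0.1855  0.0014] yawY 87.9 F [-0.1 -0.1  0.6] grip 0.399 0.0 j1 -0.05 j7 1.92
.620,-.185,.003,87.3 xyz [0.002, 0.0, -0.002] ang [-0.0, 0.0, 0.6] yaw 87
```

View pics/w4b.png

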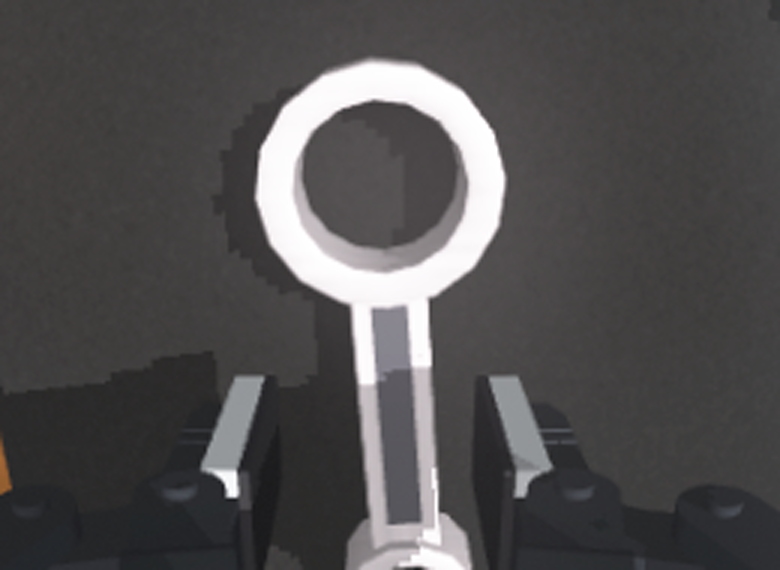

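The fingers, at (250,400) and (500,400) in the crop, straddle the shank at (398,420). Closing.

Request:
carry_out(
  motion=[
    {"xyz":[0.002,0,0],"angular":[0,0,0]},
    {"xyz":[0.002,0,0],"angular":[0,0,0]},
    {"xyz":[0.002,0,0],"angular":[0,0,0]},
    {"xyz":[0.002,0,0],"angular":[0,0,0]},
    {"xyz":[0.002,0,0],"angular":[0,0,0]},
  ],
  hand=0,
  grip_force=60,
)

```text
clock: 9.65
position: [0.6197, -0.1852, 0.0012]
ee_rot: [0.018, 1.0, 0.0, 0.0]
ft_force: [1.0, 0.3, 0.3]
grip_width: 0.003
grasp_force: 0.0
```

```bash
python3 - <<'E'
from h import *
w=snap('wrist','w5');s=snap('scene','s5')
o=np.hstack([cv2.resize(w['img'][100:290,130:390],(410,300),interpolation=cv2.INTER_CUBIC),cv2.resize(s['img'][190:290,170:290],(360,300),interpolation=cv2.INTER_CUBIC)])
cv2.imwrite('pics/w5b.png',o[:,:,::-1])
E
```

```text
(no output)
```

View pics/w5b.png

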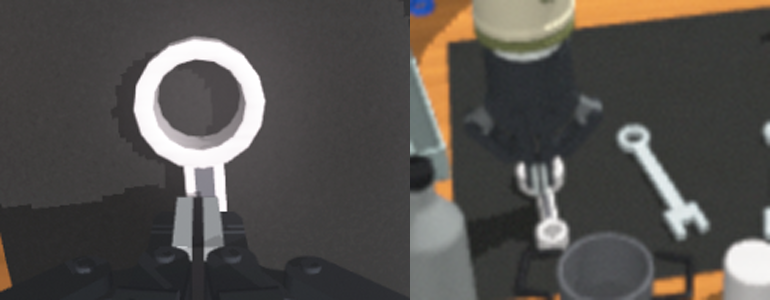

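```bash
python3 - <<'E'
from h import *
c=dict(np.load('pics/w4.npz'));h=cv2.cvtColor(c['img'],cv2.COLOR_RGB2HSV);m=((h[...,1]<45)&(h[...,2]>150)).astype(np.uint8);m[202:]=0
q=max(cv2.findContours(m,0,1)[0],key=cv2.contourArea)
for z in(.0,.009,.018,.03):
    P=np.array([wz(c,*map(float,p[0]),z)[:2] for p in q]);print(z,'ring w',np.ptp(P[:,1]).round(4),'x0',P[:,0].min().round(4),'ymid',P[:,1].mean().round(4))
c=dict(np.load('pics/w5.npz'));print('cam',np.array(c['extrinsics'])[:3,3].round(4)); print(get_obs()['position'].round(4))
s=dict(np.load('pics/s5.npz'))
# scene pixel where TCP at various z would show, in the crop (410+3*(u-170), 3*(v-190))
for z in(.001,.01,.02,.03):
    u,v=proj(s,[.6197,-.1852,z]);print(z,'crop',round(410+3*(u-170)),round(3*(v-190)))
for p in([.558,-.185,.018],[.68,-.183,.018]):
    u,v=proj(s,p);print('rod end crop',round(410+3*(u-170)),round(3*(v-190)))
E
```

```text
0.0 ring w 0.0859 x0 0.4505 ymid -0.3389
0.009 ring w 0.0813 x0 0.4559 ymid -0.3305
0.018 ring w 0.0767 x0 0.4614 ymid -0.3221
0.03 ring w 0.0705 x0 0.4686 ymid -0.311
cam [ 0.5499 -0.1827  0.1677]
[ 0.6196 -0.1852  0.001 ]
0.001 crop 542 207
0.01 crop 541 200
0.02 crop 540 193
0.03 crop 539 185
rod end crop 535 151
rod end crop 549 240
```

```bash
python3 - <<'E'
from h import *
c=dict(np.load('pics/w4.npz'))
for z in(.0,.009,.018,.03):
    print(z,np.linalg.norm(wz(c,215.7,161.7,z)-wz(c,298.7,161.7,z)).round(4), wz(c,256,226,z).round(3))
s=dict(np.load('pics/s5.npz'))
cv2.imwrite('pics/s5b.png',cv2.resize(s['img'][215:275,185:245],(600,600),interpolation=cv2.INTER_CUBIC)[:,:,::-1])
E
```

```text
0.0 0.0479 [ 0.623 -0.185  0.   ]
0.009 0.0454 [ 0.619 -0.185  0.009]
0.018 0.0428 [ 0.615 -0.185  0.018]
0.03 0.0394 [ 0.61  -0.185  0.03 ]
```

View pics/s5b.png

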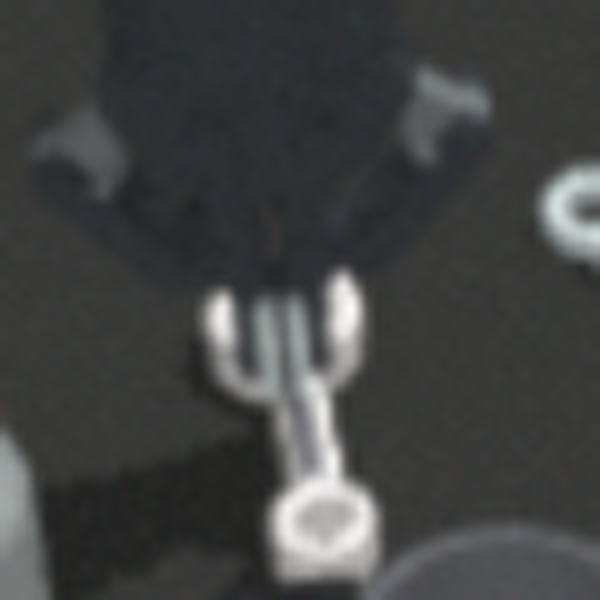

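In the scene crop the shut finger tips end at (285,390), on top of the shank, so they are about 15 mm higher than the TCP reading says. I'll open, then go down carefully while watching the force.

Request:
carry_out(
  motion=[
    {"xyz":[0,0,0],"angular":[0,0,0]},
    {"xyz":[0,0,0],"angular":[0,0,0]},
    {"xyz":[0,0,0],"angular":[0,0,0]},
    {"xyz":[0,0,0],"angular":[0,0,0]},
    {"xyz":[0,0,0.003],"angular":[0,0,0]},
    {"xyz":[0,0,0.006],"angular":[0,0,0]},
    {"xyz":[0,0,0.006],"angular":[0,0,0]},
  ],
  hand=0.4,
)

```text
clock: 10.45
position: [0.6192, -0.1851, -0.0057]
ee_rot: [0.018, 1.0, 0.0, -0.0]
ft_force: [-1.3, 0.1, -0.4]
grip_width: 0.402
grasp_force: 0.0
```

Request:
carry_out(
  motion=[
    {"xyz":[0,0,0.002],"angular":[0,0,0]},
    {"xyz":[0,0,0.004],"angular":[0,0,0]},
    {"xyz":[0,0,0.004],"angular":[0,0,0]},
  ],
)

```text
clock: 10.75
position: [0.6194, -0.1852, -0.0094]
ee_rot: [0.018, 1.0, 0.0, -0.0]
ft_force: [-0.5, 0.3, 0.3]
grip_width: 0.399
grasp_force: 0.0
```

Request:
carry_out(
  motion=[
    {"xyz":[0,0,0],"angular":[0,0,0]},
    {"xyz":[0,0,0],"angular":[0,0,0]},
    {"xyz":[0,0,0],"angular":[0,0,0]},
    {"xyz":[0,0,0],"angular":[0,0,0]},
    {"xyz":[0,0,0],"angular":[0,0,0]},
  ],
  hand=0,
  grip_force=60,
)

```text
clock: 11.25
position: [0.6196, -0.1854, -0.009]
ee_rot: [0.018, 1.0, -0.0, 0.0]
ft_force: [-0.1, 0.3, -0.4]
grip_width: 0.0
grasp_force: 0.1
```

Still shut on nothing. With the fingers closed, I'll probe down gently to find the true contact height.

Request:
carry_out(
  motion=[
    {"xyz":[0,0,0.002],"angular":[0,0,0]},
    {"xyz":[0,0,0.004],"angular":[0,0,0]},
    {"xyz":[0,0,0.004],"angular":[0,0,0]},
  ],
)

```text
clock: 11.55
position: [0.6197, -0.1854, -0.0093]
ee_rot: [0.018, 1.0, 0.001, 0.0]
ft_force: [-16.1, 5.0, 36.9]
grip_width: 0.003
grasp_force: 18.5
```

```bash
python3 - <<'E'
from h import *
o=get_obs();print(o['position'].round(4),o['ft_force'].round(1))
w=snap('wrist','w6');s=snap('scene','s6')
for z in(-.0135,.0,.009,.02):
    u,v=proj(s,[*o['position'][:2],z]);print(z,'crop',round(10*(u-185)*2/3),round(10*(v-215)*2/3))
cv2.imwrite('pics/w6b.png',np.hstack([cv2.resize(s['img'][215:275,185:245],(400,400),interpolation=cv2.INTER_CUBIC),cv2.resize(w['img'][140:260,196:316],(400,400),interpolation=cv2.INTER_CUBIC)])[:,:,::-1])
E
```

```text
[ 0.6197 -0.1854 -0.0093] [-16.1   5.   36.9]
-0.0135 crop 194 318
0.0 crop 192 296
0.009 crop 191 280
0.02 crop 189 261
```

View pics/w6b.png

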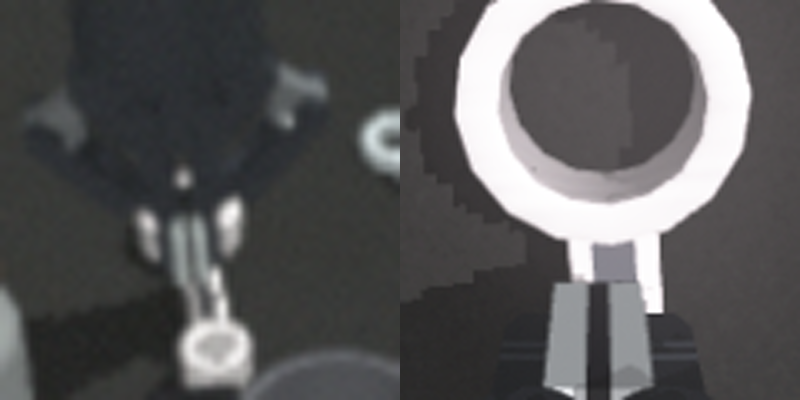

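Contact at 37 N on top of the shank (15 mm high) with a z reading of −0.009. So the tips are really about 24 mm higher than the reading, and I'll correct for that from here on.

Request:
carry_out(
  motion=[
    {"xyz":[0,0,-0.015],"angular":[0,0,0]},
    {"xyz":[0,0,-0.015],"angular":[0,0,0]},
    {"xyz":[0,0,-0.015],"angular":[0,0,0]},
    {"xyz":[0,0,-0.015],"angular":[0,0,0]},
    {"xyz":[0,0,-0.015],"angular":[0,0,0]},
    {"xyz":[0,0,0],"angular":[0,0,0]},
    {"xyz":[0,0,0.006],"angular":[0,0,0]},
    {"xyz":[0,0,0.006],"angular":[0,0,0]},
  ],
  hand=0.45,
)

```text
clock: 12.45
position: [0.6183, -0.1848, -0.0211]
ee_rot: [0.018, 1.0, 0.0, -0.002]
ft_force: [-0.2, -0.4, 1.4]
grip_width: 0.446
grasp_force: 0.0
```

Request:
carry_out(
  motion=[
    {"xyz":[0,0,0],"angular":[0,0,0]},
    {"xyz":[0,0,0],"angular":[0,0,0]},
    {"xyz":[0,0,0],"angular":[0,0,0]},
    {"xyz":[0,0,0],"angular":[0,0,0]},
    {"xyz":[0,0,0],"angular":[0,0,0]},
    {"xyz":[0,0,0],"angular":[0,0,0]},
  ],
  hand=0,
  grip_force=60,
)

```text
clock: 13.05
position: [0.6198, -0.1853, -0.0188]
ee_rot: [0.018, 1.0, -0.0, 0.0]
ft_force: [0.3, -0.0, 1.7]
grip_width: 0.142
grasp_force: 59.6
```

Gripped: width 12 mm at 60 N. Lifting it and taking it to the drawer.

Request:
carry_out(
  motion=[
    {"xyz":[0,0,-0.03],"angular":[0,0,0]},
    {"xyz":[0,0,-0.07],"angular":[0,0,0]},
    {"xyz":[0,0,-0.12],"angular":[0,0,0]},
    {"xyz":[0,0,-0.17],"angular":[0,0,0]},
    {"xyz":[0,0,-0.2],"angular":[0,0,0]},
    {"xyz":[0,0,-0.2],"angular":[0,0,0]},
  ],
)

```text
clock: 13.65
position: [0.6218, -0.1861, 0.1863]
ee_rot: [0.018, 1.0, -0.001, 0.004]
ft_force: [1.5, -0.1, -2.1]
grip_width: 0.14
grasp_force: 59.2
```

```bash
python3 go.py .463,.277,.18,90.5 .463,.277,.011,90.5
```

```text
t 13.65 p [ 0.6218 -0.1861  0.1863] yawY 87.9 F [ 1.5 -0.1 -2.1] grip 0.14 59.21520531177521 j1 -0.09 j7 1.87
.463,.277,.18,90.5 xyz [0.176, 0.457, 0.005] ang [-0.1, 0.5, -2.6] yaw 90
.463,.277,.011,90.5 xyz [0.177, 0.457, 0.174] ang [-0.1, 0.5, -2.6] yaw 90
```

Request:
carry_out(
  motion=[
    {"xyz":[0.016,0.042,0],"angular":[0,0,0]},
    {"xyz":[0.032,0.083,0],"angular":[0,0,-1]},
    {"xyz":[0.048,0.125,0],"angular":[0,0,-1]},
    {"xyz":[0.064,0.166,0],"angular":[0,0,-1]},
    {"xyz":[0.08,0.208,0],"angular":[0,0,-1]},
    {"xyz":[0.096,0.249,0],"angular":[0,0,-2]},
    {"xyz":[0.112,0.291,0],"angular":[0,0,-2]},
    {"xyz":[0.128,0.332,0],"angular":[0,0,-2]},
    {"xyz":[0.144,0.374,0],"angular":[0,0,-2]},
    {"xyz":[0.16,0.415,0],"angular":[0,0,-3]},
    {"xyz":[0.176,0.457,0],"angular":[0,0,-3]},
    {"xyz":[0.176,0.457,0],"angular":[0,0,-3]},
  ],
)

```text
clock: 14.85
position: [0.4562, 0.2843, 0.1795]
ee_rot: [-0.013, 1.0, 0.001, -0.001]
ft_force: [-0.3, -0.2, -1.9]
grip_width: 0.142
grasp_force: 59.3
```

```bash
python3 go.py .463,.277,.011,90.5; python3 - <<'E'
from h import *
w=snap('wrist','w7');t=snap('top','t7')
cv2.imwrite('pics/w7b.png',np.hstack([cv2.resize(w['img'],(400,300)),cv2.resize(t['img'],(400,300))])[:,:,::-1])
E
```

```text
t 14.85 p [0.4562 0.2843 0.1795] yawY 91.5 F [-0.3 -0.2 -1.9] grip 0.142 59.25000071525574 j1 -0.72 j7 0.97
.463,.277,.011,90.5 xyz [-0.007, -0.008, 0.169] ang [0.1, -0.2, 1.0] yaw 90
```

View pics/w7b.png

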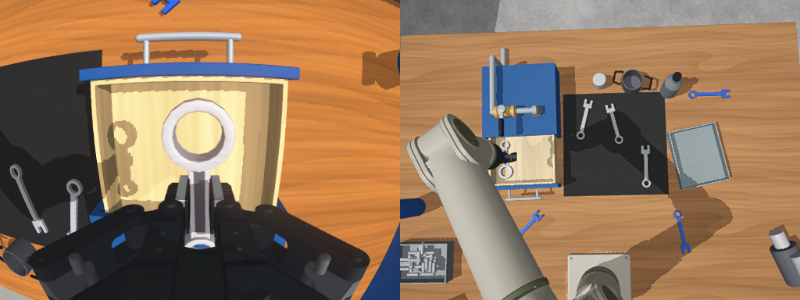

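The rod is held over the open drawer: big ring at (200,130) in the wrist panel, inside the walls. Lowering it, releasing and backing off.

Request:
carry_out(
  motion=[
    {"xyz":[-0.004,-0.003,0.05],"angular":[0,0,0.5]},
    {"xyz":[-0.004,-0.003,0.1],"angular":[0,0,0.5]},
    {"xyz":[-0.004,-0.003,0.14],"angular":[0,0,0.5]},
    {"xyz":[-0.004,-0.003,0.16],"angular":[0,0,0.5]},
    {"xyz":[-0.004,-0.003,0.168],"angular":[0,0,0.5]},
    {"xyz":[-0.004,-0.003,0.172],"angular":[0,0,0.5]},
    {"xyz":[-0.004,-0.003,0.172],"angular":[0,0,0.5]},
  ],
)

```text
clock: 15.65
position: [0.4651, 0.2746, 0.0095]
ee_rot: [-0.003, 1.0, 0.0, 0.0]
ft_force: [-0.6, 0.7, -1.3]
grip_width: 0.141
grasp_force: 59.2
```

Request:
carry_out(
  motion=[
    {"xyz":[0,0,0],"angular":[0,0,0]},
    {"xyz":[0,0,0],"angular":[0,0,0]},
    {"xyz":[0,0,0],"angular":[0,0,0]},
    {"xyz":[0,0,-0.03],"angular":[0,0,0]},
    {"xyz":[0,0,-0.08],"angular":[0,0,0]},
    {"xyz":[0,0,-0.12],"angular":[0,0,0]},
    {"xyz":[0,0,-0.16],"angular":[0,0,0]},
    {"xyz":[0,0,-0.16],"angular":[0,0,0]},
  ],
  hand=0.45,
)

```text
clock: 16.45
position: [0.4671, 0.2767, 0.1755]
ee_rot: [-0.004, 1.0, 0.003, 0.004]
ft_force: [0.3, 1.0, 0.7]
grip_width: 0.452
grasp_force: 0.0
```

```bash
python3 go.py .280,.27,.165,90.5 .280,.27,.03,90.5; python3 - <<'E'
from h import *
w=snap('wrist','w8')
h=cv2.cvtColor(w['img'],cv2.COLOR_RGB2HSV)
cv2.imwrite('pics/w8b.png',w['img'][:,:,::-1])
E
```

```text
t 16.45 p [0.4671 0.2767 0.1755] yawY 90.4 F [0.3 1.  0.7] grip 0.452 0.0 j1 -0.71 j7 0.97
.280,.27,.165,90.5 xyz [0.187, -0.005, 0.009] ang [0.4, 0.5, -0.1] yaw 90
.280,.27,.03,90.5 xyz [0.188, -0.006, 0.144] ang [0.4, 0.5, -0.1] yaw 90
```

View pics/w8b.png

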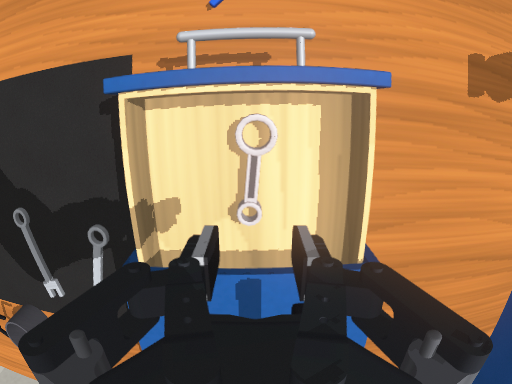

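The rod is fully inside the drawer, from (257,133) to (250,212), clear of the roof. I'll push the handle shut in two strokes, moving to the right half of the bar for the second so the gripper body stays clear of the lever.

```bash
python3 - <<'E'
from h import *
c=dict(np.load('pics/w8.npz'))
print('bar L,mid,R',[wz(c,*p,.062).round(3).tolist() for p in((313,33),(246,35),(180,38))],'panel',[wz(c,*p,.086).round(3).tolist() for p in((390,73),(105,80))])
E
python3 go.py .293,.31,.165,90.5 .293,.31,.026,90.5
```

```text
bar L,mid,R [[0.324, 0.331, 0.062], [0.329, 0.268, 0.062], [0.329, 0.206, 0.062]] panel [[0.36, 0.399, 0.086], [0.367, 0.139, 0.086]]
t 16.5 p [0.4659 0.276  0.1724] yawY 90.4 F [-0.4 -0.9 -1.2] grip 0.448 0.0 j1 -0.71 j7 0.97
.293,.31,.165,90.5 xyz [0.173, 0.035, 0.007] ang [0.2, 0.3, -0.1] yaw 90
.293,.31,.026,90.5 xyz [0.173, 0.035, 0.146] ang [0.2, 0.3, -0.1] yaw 90
```

Request:
carry_out(
  motion=[
    {"xyz":[0.04,0.008,0],"angular":[0,0,0]},
    {"xyz":[0.085,0.018,0],"angular":[0,0,0]},
    {"xyz":[0.13,0.026,0],"angular":[0,0,0]},
    {"xyz":[0.176,0.035,0],"angular":[0,0,0]},
    {"xyz":[0.176,0.035,0],"angular":[0,0,0]},
    {"xyz":[0.176,0.035,0],"angular":[0,0,0]},
    {"xyz":[0.176,0.035,0.04],"angular":[0,0,0]},
    {"xyz":[0.176,0.035,0.06],"angular":[0,0,0]},
    {"xyz":[0.176,0.035,0.06],"angular":[0,0,0]},
  ],
  hand=0,
)

```text
clock: 17.4
position: [0.2879, 0.3065, 0.1062]
ee_rot: [-0.003, 1.0, -0.002, -0.002]
ft_force: [-0.6, -0.3, -0.1]
grip_width: -0.003
grasp_force: 0.0
```

```bash
python3 go.py .290,.31,.026,90.5; python3 - <<'E'
from h import *
print(get_obs()['joint_pos'].round(2)); snap('wrist','w9')
E
```

```text
t 17.4 p [0.2879 0.3065 0.1062] yawY 90.3 F [-0.6 -0.3 -0.1] grip -0.003 0.0 j1 -0.87 j7 0.65
.290,.31,.026,90.5 xyz [-0.002, 0.004, 0.08] ang [-0.2, -0.2, -0.2] yaw 90
[-0.87 -0.02 -0.06  2.09 -0.    1.08  0.65]
```

Request:
carry_out(
  motion=[
    {"xyz":[0,0.002,0.03],"angular":[0,0,0]},
    {"xyz":[0,0.002,0.06],"angular":[0,0,0]},
    {"xyz":[0,0.002,0.077],"angular":[0,0,0]},
    {"xyz":[0,0.002,0.077],"angular":[0,0,0]},
  ],
)

```text
clock: 17.85
position: [0.2882, 0.3099, 0.0312]
ee_rot: [-0.003, 1.0, -0.001, -0.001]
ft_force: [0.0, 0.4, 0.6]
grip_width: 0.004
grasp_force: 0.0
```

Request:
carry_out(
  motion=[
    {"xyz":[-0.01,0,0],"angular":[0,0,0]},
    {"xyz":[-0.02,0,0],"angular":[0,0,0]},
    {"xyz":[-0.03,0,0],"angular":[0,0,0]},
    {"xyz":[-0.04,0,0],"angular":[0,0,0]},
    {"xyz":[-0.05,0,0],"angular":[0,0,0]},
    {"xyz":[-0.05,0,0],"angular":[0,0,0]},
  ],
)

```text
clock: 18.45
position: [0.3399, 0.3108, 0.0322]
ee_rot: [-0.003, 1.0, 0.0, 0.0]
ft_force: [0.1, -1.0, 1.1]
grip_width: 0.0
grasp_force: 0.0
```

```bash
python3 go.py; python3 - <<'E'
from h import *
t=snap('top','t10');a=np.load('pics/top0.npz')['img']
h=cv2.cvtColor(t['img'],cv2.COLOR_RGB2HSV);m=((h[...,0]>100)&(h[...,0]<125)&(h[...,1]>120)).astype(np.uint8)
for u in(115,190,200): print(u,[int(v) for v in np.nonzero(m[215:260,u])[0]+215])
E
```

```text
t 18.45 p [0.3399 0.3108 0.0322] yawY 90.3 F [ 0.1 -1.   1.1] grip 0.0 0.0 j1 -0.82 j7 0.73
115 [227, 228, 229, 230, 231]
190 [224, 225, 226, 227]
200 [223, 224, 225, 226, 227]
```

The drawer is moving with the bar, about 30 mm so far. Pushing on, slightly lower.

Request:
carry_out(
  motion=[
    {"xyz":[-0.012,0,0.004],"angular":[0,0,0]},
    {"xyz":[-0.024,0,0.006],"angular":[0,0,0]},
    {"xyz":[-0.036,0,0.006],"angular":[0,0,0]},
    {"xyz":[-0.048,0,0.006],"angular":[0,0,0]},
    {"xyz":[-0.06,0,0.006],"angular":[0,0,0]},
    {"xyz":[-0.072,0,0.006],"angular":[0,0,0]},
    {"xyz":[-0.084,0,0.006],"angular":[0,0,0]},
    {"xyz":[-0.096,0,0.006],"angular":[0,0,0]},
    {"xyz":[-0.1,0,0.006],"angular":[0,0,0]},
    {"xyz":[-0.1,0,0.006],"angular":[0,0,0]},
  ],
)

```text
clock: 19.5
position: [0.4391, 0.3114, 0.0261]
ee_rot: [-0.003, 1.0, -0.0, 0.0]
ft_force: [-0.7, 0.7, 0.2]
grip_width: 0.0
grasp_force: 0.0
```

Request:
carry_out(
  motion=[
    {"xyz":[0.02,0,0],"angular":[0,0,0]},
    {"xyz":[0.025,-0.04,0],"angular":[0,0,0]},
    {"xyz":[0.025,-0.08,0],"angular":[0,0,0]},
    {"xyz":[0.025,-0.08,0],"angular":[0,0,0]},
    {"xyz":[0.01,-0.08,0],"angular":[0,0,0]},
    {"xyz":[0,-0.08,0],"angular":[0,0,0]},
    {"xyz":[-0.01,-0.08,0],"angular":[0,0,0]},
    {"xyz":[-0.02,-0.08,0],"angular":[0,0,0]},
    {"xyz":[-0.03,-0.08,0],"angular":[0,0,0]},
    {"xyz":[-0.04,-0.08,0],"angular":[0,0,0]},
    {"xyz":[-0.04,-0.08,0],"angular":[0,0,0]},
  ],
)

```text
clock: 20.6
position: [0.4802, 0.2318, 0.026]
ee_rot: [-0.003, 1.0, -0.0, 0.0]
ft_force: [-0.3, 0.7, -0.4]
grip_width: 0.002
grasp_force: 0.0
```

```bash
python3 go.py; python3 - <<'E'
from h import *
t=snap('top','t11')
h=cv2.cvtColor(t['img'],cv2.COLOR_RGB2HSV);m=((h[...,0]>100)&(h[...,0]<125)&(h[...,1]>120)).astype(np.uint8)
wood=((h[...,0]>12)&(h[...,0]<28)&(h[...,1]<110)&(h[...,2]>120))
for u in(115,190,198): print(u,'blue rows',[int(v) for v in np.nonzero(m[165:260,u])[0]+165])
E
```

```text
t 20.6 p [0.4802 0.2318 0.026 ] yawY 90.4 F [-0.3  0.7 -0.4] grip 0.002 0.0 j1 -0.61 j7 1.07
115 blue rows []
190 blue rows [165, 166, 167, 168, 169, 170, 171, 175, 176, 177, 178, 179, 180, 181]
198 blue rows [165, 166, 167, 168, 169, 170, 171, 172, 174, 175, 176, 177, 178, 179, 180]
```

Request:
carry_out(
  motion=[
    {"xyz":[-0.008,0,0],"angular":[0,0,0]},
    {"xyz":[-0.014,0,0],"angular":[0,0,0]},
    {"xyz":[-0.018,0,0],"angular":[0,0,0]},
    {"xyz":[-0.018,0,0],"angular":[0,0,0]},
  ],
)

```text
clock: 21.05
position: [0.4865, 0.2324, 0.0239]
ee_rot: [-0.005, 1.0, -0.002, -0.01]
ft_force: [-41.7, -2.9, 22.7]
grip_width: -0.002
grasp_force: 21.1
```

Request:
carry_out(
  motion=[
    {"xyz":[-0.004,0,0],"angular":[0,0,0]},
    {"xyz":[-0.007,0,0],"angular":[0,0,0]},
    {"xyz":[-0.007,0,0],"angular":[0,0,0]},
  ],
)

```text
clock: 21.35
position: [0.4864, 0.2324, 0.0236]
ee_rot: [-0.006, 1.0, -0.003, -0.016]
ft_force: [-74.8, -8.8, 52.8]
grip_width: -0.001
grasp_force: 38.6
```

Request:
carry_out(
  motion=[
    {"xyz":[0.05,0,0],"angular":[0,0,0]},
    {"xyz":[0.1,0,-0.02],"angular":[0,0,0]},
    {"xyz":[0.1,0,-0.06],"angular":[0,0,0]},
    {"xyz":[0.1,0,-0.1],"angular":[0,0,0]},
    {"xyz":[0.1,0,-0.12],"angular":[0,0,0]},
  ],
)

```text
clock: 21.85
position: [0.4048, 0.2322, 0.1497]
ee_rot: [-0.004, 1.0, 0.001, 0.002]
ft_force: [0.7, 0.3, -0.6]
grip_width: -0.001
grasp_force: 0.0
```

```bash
python3 go.py; python3 - <<'E'
from h import *
t=snap('top','t12');w=snap('wrist','w12')
h=cv2.cvtColor(t['img'],cv2.COLOR_RGB2HSV);m=((h[...,0]>100)&(h[...,0]<125)&(h[...,1]>120)).astype(np.uint8)
for u in(110,118,180,190,198):
    v=[int(v) for v in np.nonzero(m[160:260,u])[0]+160]; print(u,'blue rows',v,'V',t['img'][164:184,u,2].tolist())
print([[round(float(k),1) for k in proj(t,[x,.16,z])] for x,z in((.553,.1),(.553,.086),(.538,.086),(.538,.02),(.52,.086))])
E
```

```text
t 21.85 p [0.4048 0.2322 0.1497] yawY 90.4 F [ 0.7  0.3 -0.6] grip -0.001 0.0 j1 -0.68 j7 0.96
110 blue rows [160, 161, 162, 163, 164, 165, 166, 167, 168, 169, 170, 171, 172, 173, 174, 175, 176, 177, 178, 179, 180, 181] V [169, 168, 166, 170, 169, 170, 170, 169, 170, 168, 172, 167, 102, 166, 170, 170, 174, 176, 85, 83]
118 blue rows [160, 161, 162, 163, 164, 165, 166, 167, 168, 169, 170, 171, 172, 173, 174, 175, 176, 177, 178, 179, 180, 181, 182, 183] V [168, 168, 169, 168, 169, 169, 168, 169, 168, 168, 169, 146, 102, 172, 169, 171, 172, 140, 88, 87]
180 blue rows [160, 161, 162, 163, 164, 165, 166, 167, 168, 169, 170, 171, 172, 173, 174, 175, 176, 177, 178, 179, 180] V [165, 164, 164, 164, 165, 165, 169, 169, 143, 92, 172, 169, 170, 172, 144, 88, 87, 85, 87, 94]
190 blue rows [160, 161, 162, 163, 164, 165, 166, 167, 168, 169, 170, 171, 172, 173, 174, 175, 176, 177, 178, 179, 180] V [163, 165, 165, 164, 166, 165, 166, 163, 121, 180, 171, 173, 176, 178, 90, 83, 88, 88, 93, 95]
198 blue rows [160, 161, 162, 163, 164, 165, 166, 167, 168, 169, 170, 171, 172, 173, 174, 175, 176, 177, 178, 179] V [166, 170, 169, 170, 169, 166, 165, 144, 99, 176, 175, 176, 177, 176, 97, 86, 87, 90, 93, 98]
[[192.8, 172.0], [193.8, 172.8], [193.8, 178.0], [198.2, 181.2], [193.8, 184.3]]
```

The drawer panel rows (173–178) match where the panel should be when fully shut. Next, grip the lever again for the half-open setting.

```bash
python3 go.py .568,.313,.2,91.2 .568,.313,.131,91.2
```

```text
t 21.95 p [0.4055 0.2326 0.1495] yawY 90.4 F [ 0.1 -1.2  0.2] grip -0.004 0.0 j1 -0.68 j7 0.96
.568,.313,.2,91.2 xyz [-0.163, 0.079, -0.049] ang [0.2, 0.3, -0.8] yaw 91
.568,.313,.131,91.2 xyz [-0.163, 0.079, 0.02] ang [0.2, 0.3, -0.8] yaw 91
```

Request:
carry_out(
  motion=[
    {"xyz":[0,0,-0.05],"angular":[0,0,-0.8]},
    {"xyz":[-0.04,0.02,-0.06],"angular":[0,0,-0.8]},
    {"xyz":[-0.08,0.04,-0.06],"angular":[0,0,-0.8]},
    {"xyz":[-0.12,0.06,-0.06],"angular":[0,0,-0.8]},
    {"xyz":[-0.163,0.079,-0.06],"angular":[0,0,-0.8]},
    {"xyz":[-0.163,0.079,-0.06],"angular":[0,0,-0.8]},
    {"xyz":[-0.163,0.079,-0.06],"angular":[0,0,-0.8]},
  ],
  hand=0.6,
)

```text
clock: 22.65
position: [0.5663, 0.3113, 0.2035]
ee_rot: [-0.01, 1.0, -0.001, -0.001]
ft_force: [-0.9, 0.7, -0.4]
grip_width: 0.598
grasp_force: 0.0
```

```bash
python3 go.py .568,.313,.131,91.2
```

```text
t 22.65 p [0.5663 0.3113 0.2035] yawY 91.2 F [-0.9  0.7 -0.4] grip 0.598 0.0 j1 -0.66 j7 1.05
.568,.313,.131,91.2 xyz [-0.002, 0.002, 0.073] ang [-0.1, -0.2, -0.0] yaw 91
```

Request:
carry_out(
  motion=[
    {"xyz":[0,0.001,0.03],"angular":[0,0,0]},
    {"xyz":[0,0.001,0.06],"angular":[0,0,0]},
    {"xyz":[0,0.001,0.075],"angular":[0,0,0]},
    {"xyz":[0,0.001,0.075],"angular":[0,0,0]},
  ],
)

```text
clock: 23.05
position: [0.5645, 0.3118, 0.1293]
ee_rot: [-0.011, 1.0, -0.001, -0.001]
ft_force: [0.6, -0.7, 0.2]
grip_width: 0.604
grasp_force: 0.0
```

Request:
carry_out(
  motion=[
    {"xyz":[0,0,0],"angular":[0,0,0]},
    {"xyz":[0,0,0],"angular":[0,0,0]},
    {"xyz":[0,0,0],"angular":[0,0,0]},
    {"xyz":[0,0,0],"angular":[0,0,0]},
    {"xyz":[0,0,0],"angular":[0,0,0]},
    {"xyz":[0,0,0],"angular":[0,0,0]},
  ],
  hand=0,
  grip_force=25,
)

```text
clock: 23.65
position: [0.5668, 0.3129, 0.1328]
ee_rot: [-0.011, 1.0, 0.001, 0.001]
ft_force: [-2.3, -2.0, 8.1]
grip_width: 0.156
grasp_force: 29.4
```

```bash
python3 go.py
```

```text
t 23.65 p [0.5668 0.3129 0.1328] yawY 91.2 F [-2.3 -2.   8.1] grip 0.156 29.40456658601761 j1 -0.65 j7 1.05
```

Request:
carry_out(
  motion=[
    {"xyz":[-0.001,-0.01,0],"angular":[0,0,-8]},
    {"xyz":[-0.003,-0.019,0],"angular":[0,0,-16]},
    {"xyz":[-0.006,-0.028,0],"angular":[0,0,-24]},
    {"xyz":[-0.0105,-0.0366,0],"angular":[0,0,-32]},
    {"xyz":[-0.0155,-0.0435,0],"angular":[0,0,-39]},
    {"xyz":[-0.02,-0.049,0],"angular":[0,0,-45]},
    {"xyz":[-0.02,-0.049,0],"angular":[0,0,-45]},
    {"xyz":[-0.02,-0.049,0],"angular":[0,0,-45]},
  ],
)

```text
clock: 24.45
position: [0.5882, 0.2646, 0.1328]
ee_rot: [-0.392, 0.92, 0.0, 0.002]
ft_force: [-0.9, -0.8, 6.7]
grip_width: 0.155
grasp_force: 29.4
```

Request:
carry_out(
  motion=[
    {"xyz":[0,0,0],"angular":[0,0,0]},
    {"xyz":[0,0,0],"angular":[0,0,0]},
    {"xyz":[0,0,0],"angular":[0,0,0]},
    {"xyz":[0,0,0],"angular":[0,0,0]},
    {"xyz":[0,0,-0.04],"angular":[0,0,0]},
    {"xyz":[0,0,-0.08],"angular":[0,0,0]},
    {"xyz":[0,0,-0.11],"angular":[0,0,0]},
    {"xyz":[0,0,-0.11],"angular":[0,0,0]},
  ],
  hand=0.6,
)

```text
clock: 25.25
position: [0.5889, 0.265, 0.2463]
ee_rot: [-0.392, 0.92, 0.0, 0.004]
ft_force: [-0.1, -0.5, -0.9]
grip_width: 0.601
grasp_force: 0.0
```

```bash
python3 go.py .520,.1,.22,91
```

```text
t 25.25 p [0.5889 0.265  0.2463] yawY 136.2 F [-0.1 -0.5 -0.9] grip 0.601 0.0 j1 -0.49 j7 1.88
.520,.1,.22,91 xyz [0.167, -0.064, 0.025] ang [0.0, 0.5, 45.2] yaw 91
```

```bash
python3 - <<'E'
from meas import *
c=snap('top','t13')
for a,r,q in parts(c,(212,122,345,252)):
    b=cv2.boxPoints(r); P=np.array([onz(c,*p,.008) for p in b]); e1=P[1]-P[0];e2=P[2]-P[1]
    L,W=max((e1,e2),key=np.linalg.norm),min((e1,e2),key=np.linalg.norm)
    print(np.round(r[0]),a,'ctr',P.mean(0).round(3),'L %.3f W %.3f ang %.1f'%(np.linalg.norm(L),np.linalg.norm(W),np.degrees(np.arctan2(L[1],L[0]))%180))
h=cv2.cvtColor(c['img'],cv2.COLOR_RGB2HSV)
m=(h[...,2]<60).astype(np.uint8);k=np.zeros_like(m);k[125:175,125:172]=1;m*=k
for q in cv2.findContours(m,0,1)[0]:
    if cv2.contourArea(q)>20:
        b=cv2.boxPoints(cv2.minAreaRect(q)); print('dark',[onz(c,*p,.176).round(3).tolist()[:2] for p in b])
E
python3 go.py .624,.047,.2,76.5
```

```text
[314. 212.] 263.0 ctr [ 0.438 -0.185  0.008] L 0.158 W 0.030 ang 179.3
[274. 159.] 242.0 ctr [ 0.604 -0.07   0.008] L 0.157 W 0.032 ang 13.4
[235. 153.] 231.5 ctr [0.624 0.048 0.008] L 0.159 W 0.031 ang 165.6
dark [[0.605, 0.293], [0.614, 0.285], [0.574, 0.241], [0.565, 0.249]]
dark [[0.67, 0.323], [0.668, 0.27], [0.628, 0.27], [0.63, 0.323]]
t 25.3 p [0.5881 0.2646 0.2434] yawY 136.2 F [ 0.4 -0.4 -0.4] grip 0.598 0.0 j1 -0.49 j7 1.88
.624,.047,.2,76.5 xyz [0.132, -0.177, 0.043] ang [0.1, 0.2, 59.7] yaw 76
```

All three spanners are still in place and the lever stands at about 45°. On to the spanner at (0.624, 0.048).

Request:
carry_out(
  motion=[
    {"xyz":[0.03,-0.04,0],"angular":[0,0,8]},
    {"xyz":[0.06,-0.08,0],"angular":[0,0,16]},
    {"xyz":[0.09,-0.12,0],"angular":[0,0,24]},
    {"xyz":[0.12,-0.16,0],"angular":[0,0,32]},
    {"xyz":[0.132,-0.177,0.02],"angular":[0,0,40]},
    {"xyz":[0.132,-0.177,0.05],"angular":[0,0,48]},
    {"xyz":[0.132,-0.177,0.08],"angular":[0,0,56]},
    {"xyz":[0.132,-0.177,0.11],"angular":[0,0,60]},
    {"xyz":[0.132,-0.177,0.13],"angular":[0,0,60]},
    {"xyz":[0.132,-0.177,0.15],"angular":[0,0,60]},
    {"xyz":[0.132,-0.177,0.15],"angular":[0,0,60]},
  ],
  hand=0.7,
)

```text
clock: 26.4
position: [0.6208, 0.0461, 0.0869]
ee_rot: [0.12, 0.993, -0.001, -0.003]
ft_force: [-0.5, 0.0, -0.5]
grip_width: 0.699
grasp_force: 0.0
```

```bash
python3 go.py .624,.048,-.021,76
```

```text
t 26.4 p [0.6208 0.0461 0.0869] yawY 76.2 F [-0.5  0.  -0.5] grip 0.699 0.0 j1 -0.33 j7 1.26
.624,.048,-.021,76 xyz [-0.003, 0.003, 0.108] ang [-0.2, -0.4, 0.2] yaw 76
```

Request:
carry_out(
  motion=[
    {"xyz":[0,0,0.04],"angular":[0,0,0]},
    {"xyz":[0,0,0.08],"angular":[0,0,0]},
    {"xyz":[0,0,0.102],"angular":[0,0,0]},
    {"xyz":[0,0,0.11],"angular":[0,0,0]},
    {"xyz":[0,0,0.113],"angular":[0,0,0]},
    {"xyz":[0,0,0.113],"angular":[0,0,0]},
    {"xyz":[0,0,0.113],"angular":[0,0,0]},
  ],
  hand=0.5,
)

```text
clock: 27.1
position: [0.6247, 0.0465, -0.0203]
ee_rot: [0.12, 0.993, 0.0, 0.001]
ft_force: [-0.5, -0.5, 0.3]
grip_width: 0.503
grasp_force: 0.0
```

Request:
carry_out(
  motion=[
    {"xyz":[0,0,0],"angular":[0,0,0]},
    {"xyz":[0,0,0],"angular":[0,0,0]},
    {"xyz":[0,0,0],"angular":[0,0,0]},
    {"xyz":[0,0,0],"angular":[0,0,0]},
    {"xyz":[0,0,0],"angular":[0,0,0]},
    {"xyz":[0,0,0],"angular":[0,0,0]},
  ],
  hand=0,
  grip_force=60,
)

```text
clock: 27.7
position: [0.6242, 0.0465, -0.021]
ee_rot: [0.12, 0.993, 0.0, 0.001]
ft_force: [-1.8, -0.6, 6.9]
grip_width: 0.125
grasp_force: 59.7
```

Gripped. Lifting while half-turning to the other wrist branch, so that the last joint stays in range at the tray.

```bash
python3 go.py .624,.0465,.13,-78f .479,-.421,.13,-78f
```

```text
t 27.7 p [ 0.6242  0.0465 -0.021 ] yawY 76.2 F [-1.8 -0.6  6.9] grip 0.125 59.65037763118744 j1 -0.31 j7 1.28
.624,.0465,.13,-78f xyz [0.0, 0.0, -0.151] ang [0.1, -0.0, 154.2] yaw -78
.479,-.421,.13,-78f xyz [0.029, -0.489, -0.151] ang [0.1, -0.0, 154.2] yaw -78
```

Request:
carry_out(
  motion=[
    {"xyz":[0,0,-0.03],"angular":[0,0,0]},
    {"xyz":[0,0,-0.07],"angular":[0,0,0]},
    {"xyz":[0,0,-0.11],"angular":[0,0,8]},
    {"xyz":[0,0,-0.15],"angular":[0,0,16]},
    {"xyz":[0,0,-0.16],"angular":[0,0,24]},
    {"xyz":[0,0,-0.16],"angular":[0,0,32]},
    {"xyz":[0,0,-0.16],"angular":[0,0,40]},
    {"xyz":[0,0,-0.16],"angular":[0,0,48]},
    {"xyz":[0,0,-0.16],"angular":[0,0,56]},
    {"xyz":[0,0,-0.16],"angular":[0,0,64]},
    {"xyz":[0,0,-0.16],"angular":[0,0,72]},
    {"xyz":[0,0,-0.16],"angular":[0,0,74]},
  ],
)

```text
clock: 28.9
position: [0.6233, 0.0464, 0.1379]
ee_rot: [0.695, 0.719, -0.0, -0.0]
ft_force: [-0.1, -0.2, -0.9]
grip_width: 0.122
grasp_force: 58.8
```

```bash
python3 go.py .479,-.421,.13,-78f
```

```text
t 28.9 p [0.6233 0.0464 0.1379] yawY 1.9 F [-0.1 -0.2 -0.9] grip 0.122 58.84145736694336 j1 -0.50 j7 0.02
.479,-.421,.13,-78f xyz [-0.462, -0.16, 0.008] ang [-0.0, 0.0, 79.9] yaw -78
```

Request:
carry_out(
  motion=[
    {"xyz":[-0.039,-0.013,0],"angular":[0,0,7]},
    {"xyz":[-0.078,-0.027,0],"angular":[0,0,14]},
    {"xyz":[-0.117,-0.04,0],"angular":[0,0,21]},
    {"xyz":[-0.156,-0.054,0],"angular":[0,0,28]},
    {"xyz":[-0.195,-0.067,0],"angular":[0,0,35]},
    {"xyz":[-0.234,-0.081,0],"angular":[0,0,42]},
    {"xyz":[-0.273,-0.094,0],"angular":[0,0,49]},
    {"xyz":[-0.312,-0.108,0],"angular":[0,0,56]},
    {"xyz":[-0.351,-0.121,0],"angular":[0,0,63]},
    {"xyz":[-0.39,-0.135,0],"angular":[0,0,70]},
    {"xyz":[-0.43,-0.148,0],"angular":[0,0,77]},
    {"xyz":[-0.462,-0.16,0],"angular":[0,0,80]},
  ],
)

```text
clock: 30.1
position: [0.4804, -0.4236, 0.138]
ee_rot: [0.995, 0.104, -0.0, 0.0]
ft_force: [0.2, -0.3, -2.0]
grip_width: 0.13
grasp_force: 58.9
```

Request:
carry_out(
  motion=[
    {"xyz":[0,0,0],"angular":[0,0,0]},
    {"xyz":[0,0,0],"angular":[0,0,0]},
    {"xyz":[0,0,0.04],"angular":[0,0,0]},
    {"xyz":[0,0,0.07],"angular":[0,0,0]},
  ],
)

```text
clock: 30.5
position: [0.4829, -0.4195, 0.0667]
ee_rot: [0.994, 0.108, 0.001, -0.001]
ft_force: [-0.0, 0.3, -1.7]
grip_width: 0.127
grasp_force: 59.0
```

```bash
python3 go.py .479,-.421,-.011,-78f
```

```text
t 30.5 p [ 0.4829 -0.4195  0.0667] yawY -77.6 F [-0.   0.3 -1.7] grip 0.127 58.97825360298157 j1 0.06 j7 -0.38
.479,-.421,-.011,-78f xyz [-0.004, 0.001, 0.078] ang [-0.1, -0.1, 0.4] yaw -78
```

Request:
carry_out(
  motion=[
    {"xyz":[-0.002,0.001,0.03],"angular":[0,0,0]},
    {"xyz":[-0.002,0.001,0.06],"angular":[0,0,0]},
    {"xyz":[-0.002,0.001,0.074],"angular":[0,0,0]},
    {"xyz":[-0.002,0.001,0.079],"angular":[0,0,0]},
    {"xyz":[-0.002,0.001,0.079],"angular":[0,0,0]},
    {"xyz":[-0.002,0.001,0.079],"angular":[0,0,0]},
  ],
)

```text
clock: 31.1
position: [0.4808, -0.4233, -0.0096]
ee_rot: [0.994, 0.107, 0.001, 0.001]
ft_force: [0.1, 0.0, -1.5]
grip_width: 0.12
grasp_force: 59.0
```

Request:
carry_out(
  motion=[
    {"xyz":[0,0,0],"angular":[0,0,0]},
    {"xyz":[0,0,0],"angular":[0,0,0]},
    {"xyz":[0,0,0],"angular":[0,0,0]},
    {"xyz":[0,0,-0.03],"angular":[0,0,0]},
    {"xyz":[0,0,-0.07],"angular":[0,0,0]},
    {"xyz":[0,0,-0.11],"angular":[0,0,0]},
    {"xyz":[0,0,-0.14],"angular":[0,0,0]},
    {"xyz":[0,0,-0.14],"angular":[0,0,0]},
  ],
  hand=0.35,
)

```text
clock: 31.9
position: [0.4813, -0.4249, 0.1339]
ee_rot: [0.994, 0.106, 0.003, 0.002]
ft_force: [0.8, -0.2, 0.0]
grip_width: 0.348
grasp_force: 0.0
```

```bash
cat > sp.py <<'E'
from meas import *
import sys
c=snap('top',sys.argv[1])
for a,r,q in parts(c,(212,122,430,252)):
    b=cv2.boxPoints(r); P=np.array([onz(c,*p,.008) for p in b]); e1=P[1]-P[0];e2=P[2]-P[1]
    L,W=max((e1,e2),key=np.linalg.norm),min((e1,e2),key=np.linalg.norm)
    print(np.round(r[0]),a,'ctr',P.mean(0).round(3),'L %.3f W %.3f ang %.1f'%(np.linalg.norm(L),np.linalg.norm(W),np.degrees(np.arctan2(L[1],L[0]))%180))
E
python3 go.py .604,-.07,.1,-76.6f .604,-.07,-.021,-76.6f; python3 sp.py t14
```

```text
t 31.9 p [ 0.4813 -0.4249  0.1339] yawY -77.8 F [ 0.8 -0.2  0. ] grip 0.348 0.0 j1 0.04 j7 -0.41
.604,-.07,.1,-76.6f xyz [0.195, -0.321, 0.033] ang [0.3, -0.3, -1.2] yaw -77
.604,-.07,-.021,-76.6f xyz [0.194, -0.322, 0.154] ang [0.3, -0.3, -1.2] yaw -77
[393. 220.] 2226.0 ctr [ 0.41  -0.415  0.008] L 0.212 W 0.182 ang 88.6
[314. 212.] 261.5 ctr [ 0.438 -0.185  0.008] L 0.158 W 0.030 ang 179.3
[383. 197.] 2409.0 ctr [ 0.48  -0.388  0.008] L 0.198 W 0.151 ang 10.2
[274. 159.] 244.5 ctr [ 0.604 -0.069  0.008] L 0.158 W 0.031 ang 13.6
```

Request:
carry_out(
  motion=[
    {"xyz":[0.024,-0.04,0],"angular":[0,0,-1]},
    {"xyz":[0.048,-0.08,0],"angular":[0,0,-1]},
    {"xyz":[0.072,-0.12,0],"angular":[0,0,-1]},
    {"xyz":[0.097,-0.16,0],"angular":[0,0,-1]},
    {"xyz":[0.121,-0.2,0],"angular":[0,0,-1]},
    {"xyz":[0.145,-0.24,0],"angular":[0,0,-1]},
    {"xyz":[0.17,-0.28,0],"angular":[0,0,-1]},
    {"xyz":[0.194,-0.321,0],"angular":[0,0,-1]},
    {"xyz":[0.194,-0.321,0.03],"angular":[0,0,-1]},
    {"xyz":[0.194,-0.321,0.04],"angular":[0,0,-1]},
    {"xyz":[0.194,-0.321,0.04],"angular":[0,0,-1]},
  ],
  hand=0.5,
)

```text
clock: 33.05
position: [0.5995, -0.0693, 0.087]
ee_rot: [0.993, 0.114, -0.002, 0.0]
ft_force: [-0.8, -0.9, 0.5]
grip_width: 0.499
grasp_force: 0.0
```

```bash
python3 go.py .604,-.0695,-.021,-76.5f; python3 - <<'E'
from h import *
camera('wrist'); print(get_obs()['position'].round(4))
E
```

```text
t 33.05 p [ 0.5995 -0.0693  0.087 ] yawY -76.9 F [-0.8 -0.9  0.5] grip 0.499 0.0 j1 -0.56 j7 -1.03
.604,-.0695,-.021,-76.5f xyz [0.005, 0.001, 0.108] ang [-0.0, 0.2, -0.4] yaw -76
[ 0.6004 -0.0699  0.0884]
```

Request:
carry_out(
  motion=[
    {"xyz":[0.002,0,0.04],"angular":[0,0,0]},
    {"xyz":[0.002,0,0.08],"angular":[0,0,0]},
    {"xyz":[0.002,0,0.1],"angular":[0,0,0]},
    {"xyz":[0.002,0,0.107],"angular":[0,0,0]},
    {"xyz":[0.002,0,0.11],"angular":[0,0,0]},
    {"xyz":[0.002,0,0.11],"angular":[0,0,0]},
  ],
)

```text
clock: 33.7
position: [0.6043, -0.0684, -0.0197]
ee_rot: [0.993, 0.115, 0.001, 0.0]
ft_force: [0.7, -0.1, 0.0]
grip_width: 0.496
grasp_force: 0.0
```

Request:
carry_out(
  motion=[
    {"xyz":[0,0,0],"angular":[0,0,0]},
    {"xyz":[0,0,0],"angular":[0,0,0]},
    {"xyz":[0,0,0],"angular":[0,0,0]},
    {"xyz":[0,0,0],"angular":[0,0,0]},
    {"xyz":[0,0,0],"angular":[0,0,0]},
    {"xyz":[0,0,0],"angular":[0,0,0]},
  ],
  hand=0,
  grip_force=60,
)

```text
clock: 34.3
position: [0.6044, -0.0679, -0.0196]
ee_rot: [0.993, 0.115, 0.001, 0.0]
ft_force: [-1.1, -0.4, 7.9]
grip_width: 0.123
grasp_force: 58.7
```

Request:
carry_out(
  motion=[
    {"xyz":[0,0,-0.03],"angular":[0,0,0]},
    {"xyz":[0,0,-0.07],"angular":[0,0,0]},
    {"xyz":[0,0,-0.11],"angular":[0,0,0]},
    {"xyz":[0,0,-0.15],"angular":[0,0,0]},
    {"xyz":[0,0,-0.15],"angular":[0,0,0]},
  ],
)

```text
clock: 34.8
position: [0.6064, -0.0684, 0.1349]
ee_rot: [0.993, 0.115, 0.004, 0.0]
ft_force: [-0.2, 0.1, -2.4]
grip_width: 0.124
grasp_force: 59.2
```

```bash
python3 go.py .471,-.377,.13,-78f
```

```text
t 34.8 p [ 0.6064 -0.0684  0.1349] yawY -76.8 F [-0.2  0.1 -2.4] grip 0.124 59.243887066841125 j1 -0.58 j7 -1.05
.471,-.377,.13,-78f xyz [-0.202, 0.27, 0.004] ang [0.1, -0.5, 1.2] yaw -78
```

Request:
carry_out(
  motion=[
    {"xyz":[-0.025,0.034,0],"angular":[0,0,1]},
    {"xyz":[-0.05,0.068,0],"angular":[0,0,1]},
    {"xyz":[-0.075,0.101,0],"angular":[0,0,1]},
    {"xyz":[-0.1,0.135,0],"angular":[0,0,1]},
    {"xyz":[-0.125,0.169,0],"angular":[0,0,1]},
    {"xyz":[-0.15,0.202,0],"angular":[0,0,1]},
    {"xyz":[-0.175,0.236,0],"angular":[0,0,1]},
    {"xyz":[-0.202,0.27,0],"angular":[0,0,1]},
    {"xyz":[-0.202,0.27,0],"angular":[0,0,1]},
    {"xyz":[-0.202,0.27,0.03],"angular":[0,0,1]},
    {"xyz":[-0.202,0.27,0.06],"angular":[0,0,1]},
    {"xyz":[-0.202,0.27,0.06],"angular":[0,0,1]},
  ],
)

```text
clock: 36.0
position: [0.4665, -0.3746, 0.0653]
ee_rot: [0.994, 0.106, -0.003, -0.002]
ft_force: [-0.7, 0.5, -2.3]
grip_width: 0.119
grasp_force: 59.3
```

```bash
python3 go.py .471,-.377,-.011,-78f
```

```text
t 36.0 p [ 0.4665 -0.3746  0.0653] yawY -77.8 F [-0.7  0.5 -2.3] grip 0.119 59.25604820251465 j1 -0.05 j7 -0.43
.471,-.377,-.011,-78f xyz [0.004, 0.004, 0.076] ang [-0.3, 0.3, 0.2] yaw -78
```

Request:
carry_out(
  motion=[
    {"xyz":[0.001,0.002,0.03],"angular":[0,0,0]},
    {"xyz":[0.001,0.002,0.06],"angular":[0,0,0]},
    {"xyz":[0.001,0.002,0.075],"angular":[0,0,0]},
    {"xyz":[0.001,0.002,0.08],"angular":[0,0,0]},
    {"xyz":[0.001,0.002,0.08],"angular":[0,0,0]},
    {"xyz":[0.001,0.002,0.08],"angular":[0,0,0]},
  ],
)

```text
clock: 36.6
position: [0.4707, -0.3791, -0.0095]
ee_rot: [0.994, 0.106, 0.001, 0.001]
ft_force: [0.4, -0.0, -2.0]
grip_width: 0.124
grasp_force: 59.3
```

Request:
carry_out(
  motion=[
    {"xyz":[0,0,0],"angular":[0,0,0]},
    {"xyz":[0,0,0],"angular":[0,0,0]},
    {"xyz":[0,0,0],"angular":[0,0,0]},
    {"xyz":[0,0,-0.03],"angular":[0,0,0]},
    {"xyz":[0,0,-0.07],"angular":[0,0,0]},
    {"xyz":[0,0,-0.11],"angular":[0,0,0]},
    {"xyz":[0,0,-0.14],"angular":[0,0,0]},
    {"xyz":[0,0,-0.14],"angular":[0,0,0]},
  ],
  hand=0.35,
)

```text
clock: 37.4
position: [0.4716, -0.3803, 0.1335]
ee_rot: [0.994, 0.106, 0.003, 0.002]
ft_force: [-0.3, 0.4, 0.4]
grip_width: 0.349
grasp_force: 0.0
```

```bash
python3 sp.py t15; python3 go.py .438,-.185,.1,-90.7f .438,-.185,-.021,-90.7f
```

```text
[314. 212.] 265.0 ctr [ 0.438 -0.185  0.008] L 0.158 W 0.030 ang 179.2
[390. 213.] 2969.5 ctr [ 0.431 -0.408  0.008] L 0.228 W 0.224 ang 88.5
[382. 195.] 2127.0 ctr [ 0.485 -0.386  0.008] L 0.186 W 0.150 ang 10.2
t 37.45 p [ 0.4709 -0.3793  0.1311] yawY -77.8 F [ 0.3 -0.6 -0.5] grip 0.348 0.0 j1 -0.08 j7 -0.47
.438,-.185,.1,-90.7f xyz [0.009, -0.197, 0.031] ang [0.1, -0.2, 12.9] yaw -91
.438,-.185,-.021,-90.7f xyz [0.008, -0.197, 0.152] ang [0.1, -0.2, 12.9] yaw -91
```

Request:
carry_out(
  motion=[
    {"xyz":[0.002,-0.049,0],"angular":[0,0,4]},
    {"xyz":[0.004,-0.098,0],"angular":[0,0,8]},
    {"xyz":[0.006,-0.147,0],"angular":[0,0,12]},
    {"xyz":[0.008,-0.197,0],"angular":[0,0,13]},
    {"xyz":[0.008,-0.197,0.04],"angular":[0,0,13]},
    {"xyz":[0.008,-0.197,0.07],"angular":[0,0,13]},
    {"xyz":[0.008,-0.197,0.1],"angular":[0,0,13]},
    {"xyz":[0.008,-0.197,0.1],"angular":[0,0,13]},
    {"xyz":[0.008,-0.197,0.1],"angular":[0,0,13]},
  ],
  hand=0.5,
)

```text
clock: 38.35
position: [0.4353, -0.1847, 0.029]
ee_rot: [1.0, -0.007, -0.001, 0.0]
ft_force: [0.6, -0.5, 0.2]
grip_width: 0.499
grasp_force: 0.0
```

```bash
python3 go.py .438,-.185,-.021,-90.7f
```

```text
t 38.35 p [ 0.4353 -0.1847  0.029 ] yawY -90.8 F [ 0.6 -0.5  0.2] grip 0.499 0.0 j1 -0.54 j7 -1.02
.438,-.185,-.021,-90.7f xyz [0.003, 0.0, 0.05] ang [0.0, 0.1, -0.1] yaw -91
```

Request:
carry_out(
  motion=[
    {"xyz":[0.001,0,0.03],"angular":[0,0,0]},
    {"xyz":[0.001,0,0.045],"angular":[0,0,0]},
    {"xyz":[0.001,0,0.051],"angular":[0,0,0]},
    {"xyz":[0.001,0,0.051],"angular":[0,0,0]},
  ],
)

```text
clock: 38.75
position: [0.4374, -0.1846, -0.0214]
ee_rot: [1.0, -0.007, 0.0, 0.0]
ft_force: [-0.7, -0.5, 0.3]
grip_width: 0.5
grasp_force: 0.0
```

Request:
carry_out(
  motion=[
    {"xyz":[0,0,0],"angular":[0,0,0]},
    {"xyz":[0,0,0],"angular":[0,0,0]},
    {"xyz":[0,0,0],"angular":[0,0,0]},
    {"xyz":[0,0,0],"angular":[0,0,0]},
    {"xyz":[0,0,0],"angular":[0,0,0]},
    {"xyz":[0,0,0],"angular":[0,0,0]},
  ],
  hand=0,
  grip_force=60,
)

```text
clock: 39.35
position: [0.4379, -0.1845, -0.0208]
ee_rot: [1.0, -0.007, 0.001, -0.0]
ft_force: [-3.0, 1.3, 11.1]
grip_width: 0.127
grasp_force: 58.8
```

Request:
carry_out(
  motion=[
    {"xyz":[0,0,-0.03],"angular":[0,0,0]},
    {"xyz":[0,0,-0.07],"angular":[0,0,0]},
    {"xyz":[0,0,-0.11],"angular":[0,0,0]},
    {"xyz":[0,0,-0.15],"angular":[0,0,0]},
    {"xyz":[0,0,-0.15],"angular":[0,0,0]},
  ],
)

```text
clock: 39.85
position: [0.4398, -0.1852, 0.1325]
ee_rot: [1.0, -0.007, 0.004, -0.001]
ft_force: [0.8, 0.2, -2.5]
grip_width: 0.127
grasp_force: 59.7
```

```bash
python3 go.py .463,-.338,.13,-78f
```

```text
t 39.85 p [ 0.4398 -0.1852  0.1325] yawY -90.8 F [ 0.8  0.2 -2.5] grip 0.127 59.701101779937744 j1 -0.71 j7 -1.21
.463,-.338,.13,-78f xyz [0.025, 0.152, 0.003] ang [-0.0, -0.5, -12.8] yaw -78
```

Request:
carry_out(
  motion=[
    {"xyz":[0.006,0.038,0],"angular":[0,0,-4]},
    {"xyz":[0.013,0.076,0],"angular":[0,0,-8]},
    {"xyz":[0.019,0.114,0],"angular":[0,0,-11]},
    {"xyz":[0.026,0.152,0],"angular":[0,0,-13]},
    {"xyz":[0.026,0.152,0],"angular":[0,0,-13]},
    {"xyz":[0.026,0.152,0.03],"angular":[0,0,-13]},
    {"xyz":[0.026,0.152,0.06],"angular":[0,0,-13]},
    {"xyz":[0.026,0.152,0.06],"angular":[0,0,-13]},
    {"xyz":[0.026,0.152,0.06],"angular":[0,0,-13]},
  ],
)

```text
clock: 40.75
position: [0.4607, -0.3364, 0.0682]
ee_rot: [0.994, 0.106, -0.0, -0.0]
ft_force: [0.1, -0.3, -1.3]
grip_width: 0.126
grasp_force: 59.8
```

```bash
python3 go.py .463,-.338,-.011,-78f
```

```text
t 40.75 p [ 0.4607 -0.3364  0.0682] yawY -77.8 F [ 0.1 -0.3 -1.3] grip 0.126 59.83034670352936 j1 -0.20 j7 -0.46
.463,-.338,-.011,-78f xyz [0.002, 0.002, 0.079] ang [-0.0, 0.0, 0.2] yaw -78
```

Lower and release, then lift and swing aside so the cameras have a clear view.

Request:
carry_out(
  motion=[
    {"xyz":[0.002,0,0.03],"angular":[0,0,0]},
    {"xyz":[0.002,0,0.06],"angular":[0,0,0]},
    {"xyz":[0.002,0,0.074],"angular":[0,0,0]},
    {"xyz":[0.002,0,0.079],"angular":[0,0,0]},
    {"xyz":[0.002,0,0.079],"angular":[0,0,0]},
    {"xyz":[0.002,0,0.079],"angular":[0,0,0]},
  ],
)

```text
clock: 41.35
position: [0.4637, -0.3368, -0.0096]
ee_rot: [0.994, 0.106, 0.001, 0.001]
ft_force: [-0.9, 0.1, -2.3]
grip_width: 0.12
grasp_force: 59.8
```

Request:
carry_out(
  motion=[
    {"xyz":[0,0,0],"angular":[0,0,0]},
    {"xyz":[0,0,0],"angular":[0,0,0]},
    {"xyz":[0,0,0],"angular":[0,0,0]},
    {"xyz":[0,0,-0.03],"angular":[0,0,0]},
    {"xyz":[0,0,-0.07],"angular":[0,0,0]},
    {"xyz":[0,0,-0.12],"angular":[0,0,0]},
    {"xyz":[0,0,-0.17],"angular":[0,0,0]},
    {"xyz":[0.02,-0.05,-0.22],"angular":[0,0,0]},
    {"xyz":[0.03,-0.1,-0.22],"angular":[0,0,0]},
    {"xyz":[0.03,-0.15,-0.22],"angular":[0,0,0]},
    {"xyz":[0.03,-0.2,-0.22],"angular":[0,0,0]},
    {"xyz":[0.03,-0.25,-0.22],"angular":[0,0,0]},
  ],
  hand=0.35,
)

```text
clock: 42.55
position: [0.4438, -0.1064, 0.2091]
ee_rot: [0.994, 0.106, 0.001, -0.0]
ft_force: [0.5, 0.9, -1.5]
grip_width: 0.352
grasp_force: 0.0
```

```bash
python3 go.py; python3 - <<'E'
from h import *
t=snap('top','t16');s=snap('scene','s16')
a=cv2.resize(t['img'],(512,384));
z=cv2.resize(t['img'][125:175,120:170],(286,192*2),interpolation=cv2.INTER_CUBIC)
b=s['img'][190:320,100:300]
o=np.zeros((600,800,3),np.uint8);o[:384,:512]=a;o[:384,514:]=z;o[385:,:330]=cv2.resize(b,(330,215));o[385:,335:665]=cv2.resize(t['img'][140:260,330:440],(330,215))
cv2.imwrite('pics/fin.png',o[:,:,::-1])
h=cv2.cvtColor(t['img'],cv2.COLOR_RGB2HSV)
m=(h[...,2]<60).astype(np.uint8);k=np.zeros_like(m);k[125:172,125:172]=1;m*=k
for q in cv2.findContours(m,0,1)[0]:
    if cv2.contourArea(q)>20:
        b=cv2.boxPoints(cv2.minAreaRect(q)); print('dark',[onz(t,*p,.172).round(3).tolist()[:2] for p in b])
E
```

```text
t 42.55 p [ 0.4438 -0.1064  0.2091] yawY -77.8 F [ 0.5  0.9 -1.5] grip 0.352 0.0 j1 -0.90 j7 -1.34
dark [[0.606, 0.295], [0.616, 0.286], [0.574, 0.241], [0.564, 0.25]]
```

View pics/fin.png

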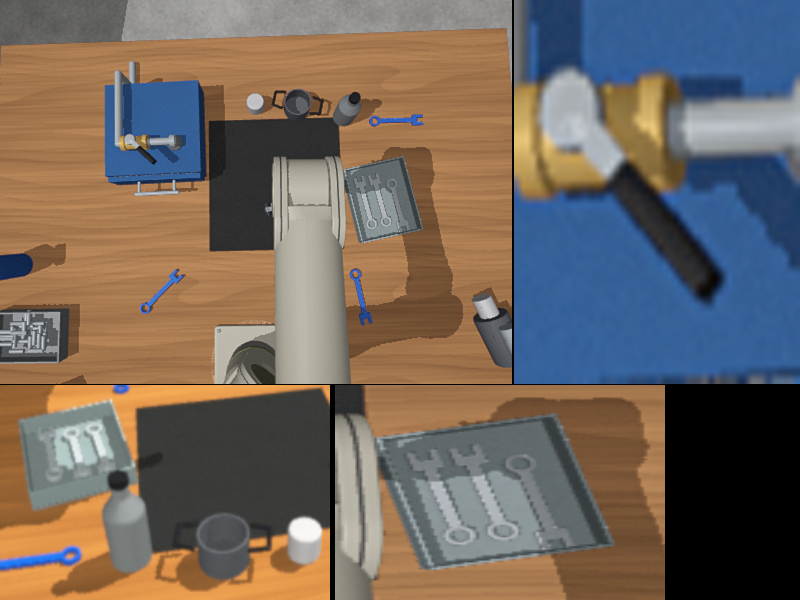

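The final view shows three spanners flat in the tray at (385,205), the mat empty and the drawer shut at (155,180). The lever measures 45.8°, and the bottle, pot and piston stand where they were.

```bash
python3 -c "
from workcell import *
print(hand_in())"
```

```text
the job is handed in; nothing more can be done
None
```

The job is handed in at about 43 s: the air was shut first, the one rod on the bench is in the fully shut drawer, the valve then set half open (lever measured at 45.8°), and all three spanners are in the tray. The verdict was not reported, and the one risk is the drawer-closing push, which peaked near 92 N at the wrist (limit 120 N) and would break the 40 N rule only if the gripper's body, not just the fingers, was touching.

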